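# Set the press's click dial from its stop and fold the guard shut

### The arm

A 6-joint arm with a two-finger parallel gripper is mounted at the origin on the work surface. World frame = base frame: x ahead of the robot, y to its left, z up, the work surface at z = 0. Lengths are in mm, angles in rad, forces in N, time in s.
With the tool pointing down it reaches from about 275 to 750 mm from the base axis. Payload 10.2 kg.
Tool frame: the origin (TCP) lies at the very end of the fingers, on their centre line; the grasp point (between the pads) lies 19 mm behind it; x points along the fingers, z is the direction in which the jaws open and shut, and the axes are right-handed (so a half turn about x gives the same grasp; the last joint's range is limited). The gripper opens to 85 mm and grips with 20 to 120 N. Pads are 22 mm wide; open, the fingers measure 114 mm over their backs; the gripper's body (76 mm by 85 mm) begins 54 mm behind the grasp point. The pads swing forward as they close: fully open they stand 13 mm farther back than shut.
Start: joints at [-1.548, 0.313, 1.498, -0, 1.331, -0.223], TCP at [127.736, -509.229, 231.294] pointing down, gripper open.
Joint ranges: [-2.94, 2.94], [-0.97, 2.17], [0.19, 2.56], [-1.23, 4.37], [0.02, 3.11], [-2.88, 2.88]. Speed limits (rad/s): [2.39, 2.39, 3.01, 3.14, 3.14, 3.14].

### API

Orientations are given as a unit quaternion [w, x, y, z].
In Python, from rig import sense, vision, job gives the robot as it stands. The module is installed in compiled form; this text tells all that it offers.
- The arm moves only by the shell command python3 -m pendant 'ROWS' [FORCE]. ROWS is JSON, a list of rows, each a list of 7 numbers: the turn, a rotation vector about the tool's x, y, z in rad, then the shift along the tool's x, y, z in cm, then the opening, from 0 (shut) to 1 (fully open). A call has exactly 5 rows; each row is the pose to reach, as a shift and turn from the pose commanded when the call began, along the tool's axes at that moment; what a row does not reach only later rows make up. A row lasts 1/8 s, in which the tool goes at most 62.5 mm and 10.7 degrees, less where a joint would pass 70% of its speed; a pose out of reach is approached as far as the arm can. A call with a gripper value outside its range is refused whole. The fingers move at their own pace and stop on an object; FORCE is the grip in N (left out, the last holds). Time passes only in rows, so rows that repeat a pose let the fingers close, or fill a call up. It gives the time, the measured TCP pose, the force and the opening at its end, in the units of the state.
- sense(): the state, without advancing time (a new reading comes with each control period).
- vision.capture(name): name is "scene" or "top" or "wrist"; returns the picture (400x640x3 uint8, red, green, blue); there is no depth.
- vision.calibration(name): a dict with "K" (3x3 intrinsics, pixels), "k1" (the pictures are not rectified: a ray, as slopes to the right and down, at radius r is drawn at 1 + k1 r^2 times it, then the intrinsics apply), "extrinsics" (4x4, takes a point from camera to world coordinates). Camera axes: x right, y up, looking along -z (the intrinsics and any distortion apply to the point x, -y, -z); pixel columns grow to the right and rows downward; lengths in mm; the calibration is good to about 2 mm. A picture is of the moment at which its call begins: read the wrist's pose just before it. calibration takes no time and is no camera call; for the wrist camera it gives the pose at the moment of the call.
- job.finish_job(): hands the job in, once; it reports no verdict.
The state is a dict: "time_s": time; "joints": joint angles; "dq": joint speeds; "tau": joint torques, N m; "eef_pos": TCP position; "ee_rot": TCP orientation; "force": force on the tool from outside, world axes, zero at the start; "wrist_torque": the same for the moment, N m; "grip_width": opening from 0.0 (shut) to 1.0 (fully open).
Only numpy, scipy, OpenCV 4.12 (cv2) and the standard library are available. Lean on these libraries where they do the work, as an engineer would, in place of code of your own. Each camera call takes 0.05 s, during which the arm holds its last target.

### The job

Set the stroke on the little fitting press: turn its black dial clockwise (seen from above) until it comes up against its stop, then back it off exactly four clicks and leave it resting in that fourth click. After that, close the folding guard round the dial: first swing the inner link (the one hinged to the press) fully home to its stop, then fold the leaf fully home across the front of the dial. Do not disturb the loose parts lying about.

Things in the scene. Friction and masses are not known exactly. Their poses are not given: they have to be found in the camera images.
- press: Low white cast housing fixed to the bench, 190 x 330 mm, flat top 50 mm above the bench. Origin on the bench directly below the dial's axis; it spans x -90 to 100, y -195 to 135 mm in its own axes, z up. On it a grey die head (100 x 75 mm, 55 mm tall) at x 35, y -150 mm, with a steel nose 48 mm across reaching to x -45 mm.
- dial_plate: Round aluminium plate (112 mm across, 10 mm thick) on the press under the dial, at a different yaw each time. Origin on the dial's axis at the plate's underside, 50 mm above the bench, z up. The stop is on its -x side. Eleven black ticks 30 degrees apart mark the clicks: the first where the nose points at the stop, the others following anticlockwise from above.
- dial_top (a point): Centre of the top of the dial's grip bar, on the vertical turning axis, 106 mm above the bench. The dial is a black skirt 80 mm across (its top 22 mm above the press's top) with an upright grip bar on it, 70 mm long, 20 mm wide, 34 mm tall, to be pinched across its width. The bar points along the line from the axis to the nose.
- dial_nose (a point): Tip of the tab (13 mm wide) on the dial's skirt, 46 mm from the axis, 71.5 mm above the bench: shows where the dial stands. A click every 30 degrees, about 0.15 N m to get over; let go between two, it settles into the nearer. It starts in a click 3 to 5 clicks back from the stop and can go back 300 degrees.
- stop_mark (a point): Where the nose's tip is when the dial is at its clockwise stop: 46 mm from the axis, 71.5 mm above the bench, beside the short steel stop pillar (11 mm thick, 12 mm tall) on the plate. The dial cannot turn clockwise past it. The stop is itself a rest position: it counts as zero, the next one anticlockwise is click one, 30 degrees away.
- guard_link (a joint): Guard link's swing about its upright pivot, rad. 0 = home against its stop (link pointing along the press's -x, beside the dial); grows as it swings out clockwise seen from above. Starts 0.9 to 1.25. Stiff: stays where left (0.2 N m).
- guard_leaf (a joint): Guard leaf's swing about its upright pivot at the link's far end, rad. 0 = home against its stop, square to the link (along the press's -y when the link is home, in front of the dial); 1.57 = in line with the link; grows clockwise seen from above. Starts 1.5 to 1.95. Stiff: stays where left (0.12 N m).
- link_pivot (a point): On the inner link's upright pivot axis, at the link's top face (85 mm above the bench), at x 55, y 100 mm in the press's axes. The link is an aluminium bar 16 x 16 mm, 120 mm between pivots.
- leaf_pivot (a point): On the leaf's upright pivot axis at the end of the link, at the leaf's top face (103 mm above the bench). The leaf is an aluminium bar 16 x 16 mm, 118 mm long, lying just above the link's level.
- link_pin (a point): Top centre of the link's handle: an upright round steel pin 15 mm thick, 148 mm above the bench, on the link 78 mm from its pivot. It stands 45 mm clear above the leaf's level.
- leaf_pin (a point): Top centre of the leaf's handle: an identical upright pin, 15 mm thick, its top 148 mm above the bench, on the leaf 98 mm from its pivot.
- nut: Loose steel nut, 38 mm across, 22 mm tall, lying on the press. Bystander.
- spanner: Steel spanner, 190 mm long, lying flat on the bench. Bystander.
- tee: Steel tee fitting, 85 mm long, 34 mm tall, on the bench. Bystander.
- elbow: Steel elbow fitting, legs about 60 mm long, 36 mm tall, on the bench. Bystander.
- oil_can: Closed metal can, 60 mm across, 160 mm tall, standing on the bench. Bystander.
- gauge: Flat dark steel gauge bar, 110 x 30 x 12 mm, on the bench. Bystander.

How it is judged:
By the outcome, as a careful person would: the job done as asked, in the order asked, and still so for the second after the job is handed in, with the robot touching nothing.
It also fails if it takes over 72 s, if anything falls off the work surface, if the arm or the gripper's body presses on something with over 40 N, if the wrist force passes 120 N, or if a joint passes its speed limit or range.

## Working session

There is one attempt and no reset: what is moved stays moved. The work goes in short steps, Python scripts to look and compute and a shell command to move; the robot and the scene stay as the last step left them, time stands still between calls to the robot, and variables do not carry over. Pictures are saved under pics/ and viewed, and the job is handed in when it is done.

```bash
mkdir -p pics; cat > h.py <<'E'
import numpy as np, cv2
from rig import sense, vision, job
def cap(cam,name):
    c=vision.calibration(cam); im=vision.capture(cam); cv2.imwrite(f'pics/{name}.png',im[:,:,::-1]); return im,c
def ray(c,px):
    K=np.array(c['K']);E=np.array(c['extrinsics']);k1=c['k1']
    d=np.array([(px[0]-K[0,2])/K[0,0],(px[1]-K[1,2])/K[1,1]]);u=d.copy()
    for _ in range(30): u=d/(1+k1*(u@u))
    return E[:3,3],E[:3,:3]@np.array([u[0],-u[1],-1.])
def onz(c,px,z):
    o,d=ray(c,px); return o+d*(z-o[2])/d[2]
def proj(c,p):
    K=np.array(c['K']);E=np.array(c['extrinsics'])
    q=E[:3,:3].T@(np.array(p,float)-E[:3,3]); u=np.array([q[0],-q[1]])/-q[2]
    u=u*(1+c['k1']*(u@u)); return np.array([K[0,0]*u[0]+K[0,2],K[1,1]*u[1]+K[1,2]])
E
python3 - <<'E'
from h import *
s=sense();print({k:np.round(v,3).tolist() for k,v in s.items()})
for n in('top','scene','wrist'):
    im,c=cap(n,n+'0');print(n,np.round(c['extrinsics'],2).tolist(),c['K'],c['k1'])
E
```

```text
{'time_s': 0.0, 'joints': [-1.548, 0.313, 1.498, 0.0, 1.331, -0.223], 'dq': [-0.001, 0.0, -0.0, 0.002, 0.0, 0.001], 'tau': [-0.001, -41.227, -25.974, -0.0, 0.004, -0.0], 'eef_pos': [127.745, -508.958, 230.741], 'ee_rot': [0.557, 0.435, 0.558, -0.435], 'force': [0.474, 0.409, 0.536], 'wrist_torque': [0.014, -0.009, -0.069], 'grip_width': 0.999}
top [[0.03, 0.98, -0.18, 318.21], [-1.0, 0.02, -0.02, -5.05], [-0.02, 0.19, 0.98, 1129.75], [0.0, 0.0, 0.0, 1.0]] [[381.32362432   0.         321.86655674]
 [  0.         381.32362432 200.45119563]
 [  0.           0.           1.        ]] -0.04950463064644278
scene [[0.21, -0.6, 0.77, 1482.68], [0.98, 0.13, -0.17, -179.81], [0.0, 0.79, 0.62, 898.42], [0.0, 0.0, 0.0, 1.0]] [[491.19241018   0.         318.07009339]
 [  0.         491.19241018 198.60291086]
 [  0.           0.           1.        ]] 0.0018662126147533631
wrist [[0.24, 0.93, 0.29, 201.98], [-0.97, 0.23, 0.07, -490.79], [-0.0, -0.3, 0.95, 373.48], [0.0, 0.0, 0.0, 1.0]] [[339.98515358   0.         310.8170415 ]
 [  0.         339.98515358 199.8431557 ]
 [  0.           0.           1.        ]] -0.04013110189532878
```

View pics/top0.png

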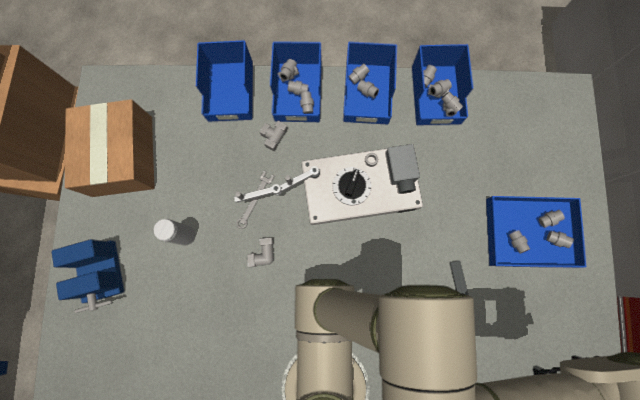

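View pics/scene0.png

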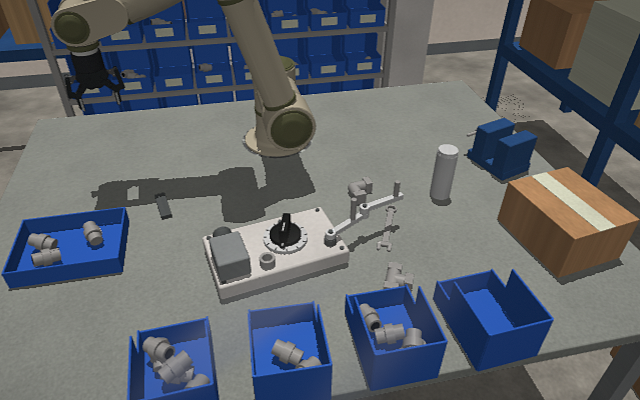

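```bash
python3 - <<'E'
import cv2
a=cv2.imread('pics/top0.png')[150:300,220:420];cv2.imwrite('pics/top0z.png',cv2.resize(a,None,fx=4,fy=4,interpolation=cv2.INTER_CUBIC))
a=cv2.imread('pics/scene0.png')[100:260,180:380];cv2.imwrite('pics/scene0z.png',cv2.resize(a,None,fx=3.7,fy=3.7,interpolation=cv2.INTER_CUBIC))
E
```

```text
(no output)
```

View pics/top0z.png

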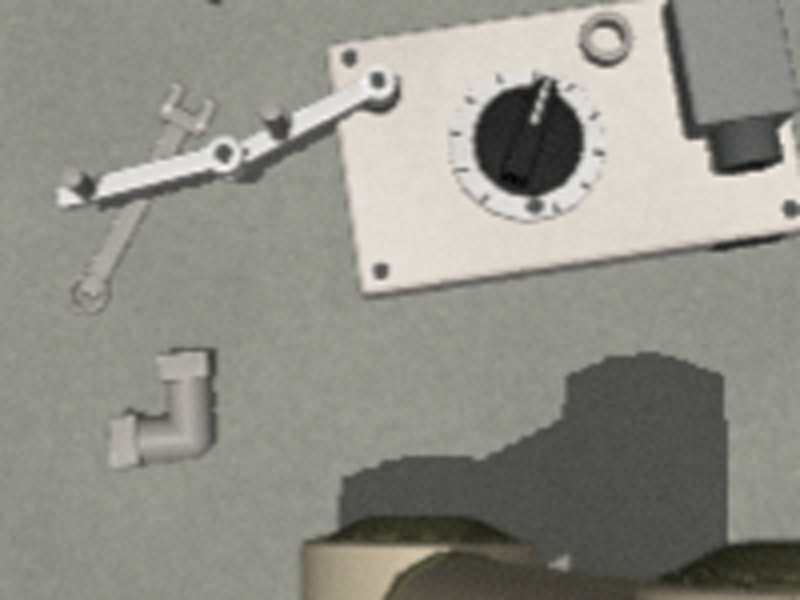

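View pics/scene0z.png

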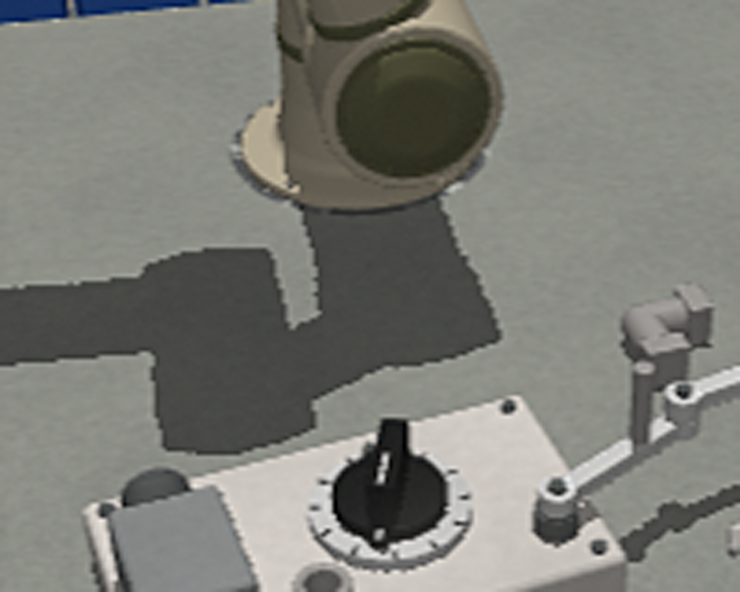

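The top view shows the dial centre near (352,185), the link pivot near (314,170), the leaf pivot near (276,188), and the pins near (289,180) and (239,194). The stop pillar is on the robot side at (354,201), and the nose points away from the robot.

```bash
cat >> h.py <<'E'
from scipy.spatial.transform import Rotation as R
def tool(s=None):
    s=s or sense(); w,x,y,z=s['ee_rot']; return np.array(s['eef_pos']),R.from_quat([x,y,z,w])
def goto(p,yaw=None):
    """print shift(cm)/turn for tool pointing down, tool z (jaw) at world yaw (deg)"""
    p0,r0=tool()
    sh=r0.as_matrix().T@(np.array(p,float)-p0)/10
    tz=r0.as_matrix()[:,2]; y0=np.degrees(np.arctan2(tz[1],tz[0]))
    if yaw is None: yaw=y0
    a=np.radians(yaw); z=np.array([np.cos(a),np.sin(a),0]);x=np.array([0,0,-1.]);r1=R.from_matrix(np.c_[x,np.cross(z,x),z])
    print('at',p0.round(1),'jaw yaw',round(y0,2),'shift cm',sh.round(2),'turn',(r0.inv()*r1).as_rotvec().round(3))
E
python3 - <<'E'
from h import *
c=vision.calibration('top')
for n,px,z in[('dial',(352,185),72),('linkpiv',(314.3,170),85),('leafpiv',(276,188.3),103),('linkpin',(288,176),148),('leafpin',(238.5,193),148),('stop',(354,201),71),('nose',(356.5,171),71.5),
 ('c1',(302.5,162),50),('c2',(311,223.5),50),('bolt1',(307,164),50),('bolt2',(315,217.5),50),('bolt3',(418,202),50)]:
    print(n,onz(c,px,z).round(1))
print(tool()[1].as_matrix().round(3))
goto([370,-80,230])
E
```

```text
dial [563.7 -63.5  72. ]
linkpiv [601.8  44.4  85. ]
leafpiv [542.3 147.9 103. ]
linkpin [566.7 110.9 148. ]
leafpin [517.5 240.3 148. ]
stop [517.8 -69.8  71. ]
nose [605.2 -75.9  71.5]
c1 [634.9  81.6  50. ]
c2 [453.5  50.6  50. ]
bolt1 [629.1  68.1  50. ]
bolt2 [471.1  39.7  50. ]
bolt3 [ 523.2 -255.    50. ]
[[-0.     0.97   0.243]
 [ 0.001  0.243 -0.97 ]
 [-1.     0.    -0.001]]
at [ 127.7 -509.   230.9] jaw yaw -75.92 shift cm [  0.13  33.94 -35.72] turn [-0.    -0.001 -0.   ]
```

```bash
python3 -m pendant '[[-0.18,0,0,0,5.3,-3.26,1],[-0.36,0,0,0,10.6,-6.52,1],[-0.54,0,0,0,15.9,-9.78,1],[-0.72,0,0,0,21.2,-13.0,1],[-0.9,0,0,0,26.5,-16.3,1]]'
python3 - <<'E'
from h import *
goto([564,-63.5,230],70);print(sense()['joints'])
E
```

```text
time_s: 0.78
eef_pos: [346.2, -285.0, 231.3]
ee_rot: [0.692, 0.147, 0.692, -0.147]
force: [-0.5, -0.8, -0.1]
grip_width: 1.003
at [ 346.2 -285.   231.3] jaw yaw -24.03 shift cm [ 0.13 29.1  10.87] turn [-1.641  0.     0.   ]
[-9.51201387e-01  1.42806930e-01  1.71277185e+00  5.47685219e-05
  1.28577561e+00 -5.31811235e-01]
```

```bash
python3 -m pendant '[[-0.18,0,0,0,5.8,2.17,1],[-0.36,0,0,0,11.6,4.34,1],[-0.54,0,0,0,17.4,6.5,1],[-0.72,0,0,0,23.2,8.7,1],[-0.9,0,0,0,29.1,10.9,1]]'
python3 - <<'E'
from h import *
goto([564,-63.5,230],70);print(sense()['joints'])
cap('wrist','w1')
E
```

```text
time_s: 1.4
eef_pos: [565.2, -65.1, 231.2]
ee_rot: [0.687, -0.168, 0.687, 0.168]
force: [0.6, -0.1, -0.4]
grip_width: 0.997
at [565.2 -65.1 231.2] jaw yaw 27.56 shift cm [ 0.12  0.2  -0.04] turn [-0.741 -0.    -0.   ]
[-3.20415933e-01  4.10613778e-01  1.36036692e+00 -1.60162168e-04
  1.37075763e+00 -8.01410901e-01]
```

View pics/w1.png

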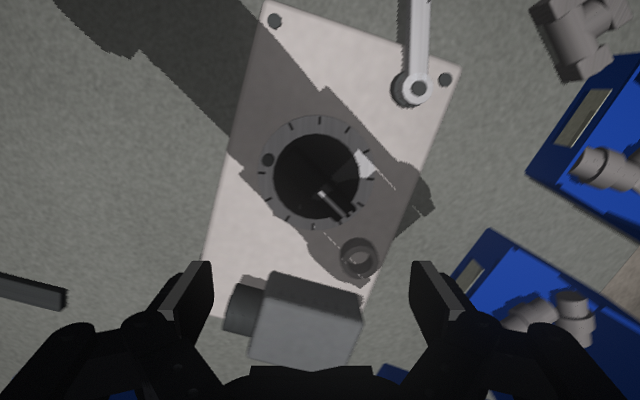

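Wrist view: dial centre around (316,177), stop pillar at (267,159), bar pointing to lower right, nose near (355,213).

```bash
python3 - <<'E'
import cv2,numpy as np
a=cv2.imread('pics/w1.png')[105:245,240:400].astype(float)
a=np.clip((a/255)**0.6*255,0,255).astype(np.uint8)
cv2.imwrite('pics/w1z.png',cv2.resize(a,None,fx=4.2,fy=4.2,interpolation=cv2.INTER_CUBIC))
E
```

```text
(no output)
```

View pics/w1z.png

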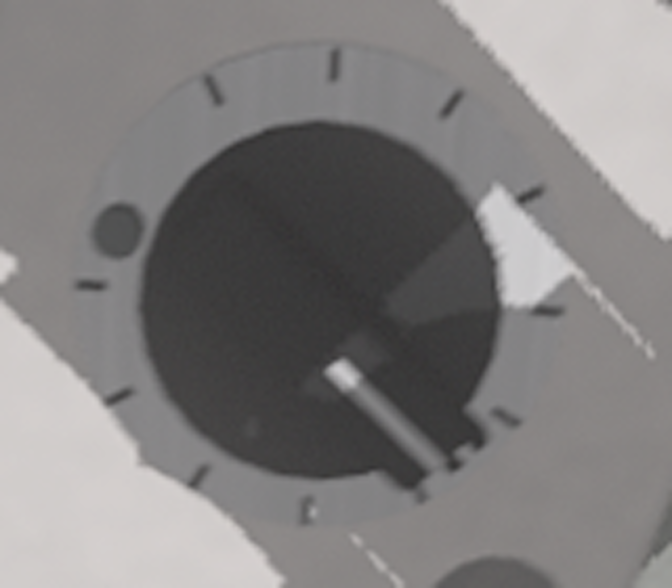

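```bash
python3 - <<'E'
from h import *
c=vision.calibration('wrist')
f=lambda x,y:(240+x/4.2-.4,105+y/4.2-.4)
T=[(90,285),(118,395),(200,475),(307,510),None,(507,416),(548,310),(530,193),(452,103),(335,65),(213,90)]
P=np.array([onz(c,f(*t),60)[:2] for t in T if t]);k=[i for i,t in enumerate(T) if t]
A=np.c_[2*P,np.ones(len(P))];s=np.linalg.lstsq(A,(P**2).sum(1),rcond=None)[0];ctr=s[:2]
print('ctr',ctr,'rad',np.hypot(*(P-ctr).T).round(1))
a=np.degrees(np.arctan2(*(P-ctr).T[::-1]));a0=(a-30*np.array(k))%360;print('stop angle',a0.round(1),a0.mean())
# skirt: black disc centre/radius
pts=[(140,300),(320,121),(318,478),(500,300)]
Q=np.array([onz(c,f(*t),72)[:2] for t in pts]);print('skirt',Q.round(1))
for n,p,z in[('nose',(450,465),71.5),('bartop_noseend',(432,470),106),('bartop_mid?',(340,372),106),('pillar',(118,230),72)]:
    q=onz(c,f(*p),z)[:2];d=q-ctr;print(n,q.round(1),np.hypot(*d).round(1),np.degrees(np.arctan2(d[1],d[0])).round(1))
print('lp',onz(c,(418,88),85))
E
```

```text
ctr [571.92996318 -54.90932479] rad [51.8 51.8 50.9 51.5 51.6 51.5 51.7 51.5 51.1 51.4]
stop angle [205.1 204.6 205.  205.  205.2 204.9 205.3 205.  205.  205.3] 205.04968314158435
skirt [[536.3 -71.6]
 [552.3 -19.5]
 [589.8 -89.4]
 [605.  -34.7]]
nose [614.6 -72.8] 46.3 -22.8
bartop_noseend [602.5 -66.3] 32.6 -20.5
bartop_mid? [576.5 -57.2] 5.1 -26.4
pillar [525.3 -60.1] 46.9 -173.7
lp [607.04445286  53.31237661  85.        ]
```

```bash
python3 -m pendant '[[-0.18,0,0,0,0,0.3,1],[-0.36,0,0,0,0,0.3,1],[-0.54,0,0,0,0,0.3,1],[-0.74,0,0,0,0,0.3,1],[-0.74,0,0,0,0,0.3,1]]'
python3 - <<'E'
from h import *
import pickle
im,c=cap('wrist','w2');pickle.dump(c,open('w2.pkl','wb'));print(sense()['dq'].round(3) if hasattr(sense()['dq'],'round') else sense()['dq'])
goto([568,-59,230],70)
print(np.abs(np.array(vision.calibration('wrist')['extrinsics'])-c['extrinsics']).max())
a=cv2.imread('pics/w2.png')
b=np.clip((a/255.)**0.6*255,0,255).astype(np.uint8)
cv2.imwrite('pics/w2a.png',b)
E
```

```text
time_s: 2.08
eef_pos: [566.6, -65.5, 231.0]
ee_rot: [0.581, -0.403, 0.581, 0.403]
force: [0.1, 0.0, -0.0]
grip_width: 1.002
[ 0.002 -0.001 -0.002 -0.001 -0.002  0.033]
at [566.6 -65.5 231.1] jaw yaw 69.46 shift cm [0.11 0.1  0.65] turn [-0.009 -0.    -0.   ]
0.10900135561280422
```

View pics/w2a.png

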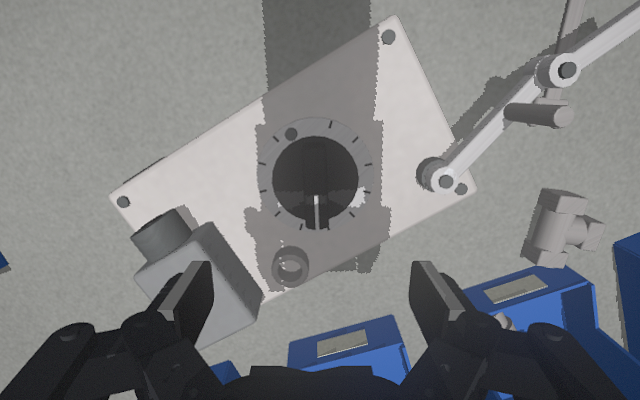

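Wrist view with the bar pointing straight down the picture: dial about (315,180), pillar (291,134), bar nose end (316,226).

```bash
python3 - <<'E'
import cv2,numpy as np
a=cv2.imread('pics/w2a.png')[110:250,240:400]
cv2.imwrite('pics/w2z.png',cv2.resize(a,None,fx=4.2,fy=4.2,interpolation=cv2.INTER_CUBIC))
E
```

```text
(no output)
```

View pics/w2z.png

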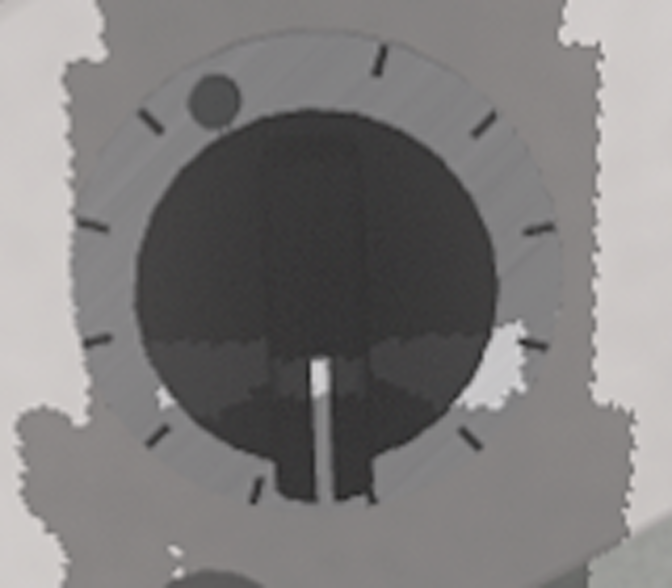

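```bash
python3 - <<'E'
from h import *
import pickle
c=pickle.load(open('w2.pkl','rb'))
f=lambda x,y:(240+x/4.2-.4,110+y/4.2-.4)
g=lambda p:((p[0]+.4-240)*4.2,(p[1]+.4-110)*4.2)
T=[(150,121),(92,225),(97,341),(158,436),(257,490),(372,492),(471,438),(533,345),(539,229),(484,124),(380,60)]
P=np.array([onz(c,f(*t),60)[:2] for t in T]);k=np.arange(11)
A=np.c_[2*P,np.ones(len(P))];s=np.linalg.lstsq(A,(P**2).sum(1),rcond=None)[0];ctr=s[:2]
print('ctr',ctr,'rad',np.hypot(*(P-ctr).T).round(1))
a=np.degrees(np.arctan2(*(P-ctr).T[::-1]));a0=(a-30*k)%360;print('tick0',a0.round(1))
Q=np.array([onz(c,f(*t),72)[:2] for t in[(135,290),(318,108),(498,290)]])
A=np.c_[2*Q,np.ones(3)];s=np.linalg.solve(A,(Q**2).sum(1));print('skirt ctr',s[:2],np.sqrt(s[2]+s[:2]@s[:2]))
q=onz(c,f(215,100),72)[:2]-ctr;print('pillar',np.hypot(*q),np.degrees(np.arctan2(q[1],q[0]))%360)
for th in(325,340,355):
  t=np.radians(th);u=np.array([np.cos(t),np.sin(t)]);v=np.array([-u[1],u[0]])
  for n,r,w,z in[('bar nose end top',35,10,106),('bar nose end top',35,-10,106),('bar end bot',35,10,72),('bar end bot',35,-10,72),('bar back top',-35,10,106),('bar back top',-35,-10,106),('nose',46,6.5,71.5),('nose',46,-6.5,71.5)]:
    print(th,n,np.round(g(proj(c,[*(ctr+r*u+w*v),z]))))
E
```

```text
ctr [567.89670979 -61.6363417 ] rad [51.7 51.8 51.6 51.5 51.5 52.  51.7 51.8 51.5 51.5 51.8]
tick0 [204.1 204.1 204.3 204.2 204.2 204.6 204.4 203.8 204.1 204.2 204.2]
skirt ctr [566.42797237 -61.04933893] 39.467790499040134
pillar 47.75111084998587 186.1381259283081
325 bar nose end top [322. 514.]
325 bar nose end top [226. 491.]
325 bar end bot [320. 455.]
325 bar end bot [233. 434.]
325 bar back top [417. 181.]
325 bar back top [315. 155.]
325 nose [292. 495.]
325 nose [237. 481.]
340 bar nose end top [369. 507.]
340 bar nose end top [270. 508.]
340 bar end bot [361. 449.]
340 bar end bot [272. 450.]
340 bar back top [371. 162.]
340 bar back top [265. 162.]
340 nose [346. 494.]
340 nose [288. 494.]
355 bar nose end top [412. 489.]
355 bar nose end top [316. 514.]
355 bar end bot [400. 433.]
355 bar end bot [314. 455.]
355 bar back top [321. 154.]
355 bar back top [219. 183.]
355 nose [397. 480.]
355 nose [342. 494.]
```

```bash
python3 - <<'E'
from h import *
goto([567,-61.5,80],70)
E
```

```text
at [566.6 -65.5 231.1] jaw yaw 69.46 shift cm [15.11  0.1   0.38] turn [-0.009 -0.    -0.   ]
```

```bash
python3 -m pendant '[[-0.009,0,0,5,0.1,0.38,1],[-0.009,0,0,10,0.1,0.38,1],[-0.009,0,0,15.1,0.1,0.38,1],[-0.009,0,0,15.1,0.1,0.38,0.2],[-0.009,0,0,15.1,0.1,0.38,0.1]]' 40 && python3 -m pendant '[[0,0,0,0,0,0,0.0],[0,0,0,0,0,0,0],[0,0,0,0,0,0,0],[0,0,0,0,0,0,0],[0,0,0,0,0,0,0]]' 40
python3 - <<'E'
from h import *
goto([567,-61.5,80],70); s=sense(); print(s['wrist_torque'],s['force'])
E
```

```text
time_s: 2.75
eef_pos: [568.2, -61.9, 82.4]
ee_rot: [0.58, -0.407, 0.578, 0.405]
force: [0.6, 0.4, 0.4]
grip_width: 0.602
time_s: 3.38
eef_pos: [567.7, -61.9, 82.2]
ee_rot: [0.579, -0.407, 0.578, 0.405]
force: [-1.3, -0.6, 7.8]
grip_width: 0.227
at [567.7 -61.9  82.2] jaw yaw 70.13 shift cm [0.22 0.08 0.02] turn [ 0.002 -0.     0.003]
[-0.14267511  0.469509    0.0421748 ] [-1.30215758 -0.57876808  7.83996475]
```

```bash
python3 -m pendant '[[0.17,0,0,0,0,0,0],[0.34,0,0,0,0,0,0],[0.52,0,0,0,0,0,0],[0.70,0,0,0,0,0,0],[0.87,0,0,0,0,0,0]]'
python3 - <<'E'
from h import *
goto([567,-61.5,80],70); s=sense(); print(s['wrist_torque'],s['force'],s['grip_width'],s['tau'][5])
E
```

```text
time_s: 4.0
eef_pos: [567.6, -61.8, 82.3]
ee_rot: [0.697, -0.124, 0.696, 0.122]
force: [-4.7, 1.7, 8.3]
grip_width: 0.226
at [567.6 -61.8  82.3] jaw yaw 20.03 shift cm [ 0.23  0.05 -0.05] turn [-0.872  0.     0.002]
[0.16740739 0.67048545 1.48654427] [-4.68709577  1.72720328  8.32635044] 0.22602661699586335 -0.3886280581355095
```

```bash
python3 -m pendant '[[0.17,0,0,0,0,0,0],[0.34,0,0,0,0,0,0],[0.52,0,0,0,0,0,0],[0.52,0,0,0,0,0,0],[0.52,0,0,0,0,0,0]]'
python3 - <<'E'
from h import *
goto([567,-61.5,80],70); s=sense(); print(s['wrist_torque'],s['force'],s['grip_width'],s['tau'][5])
E
```

```text
time_s: 4.62
eef_pos: [567.5, -61.9, 82.3]
ee_rot: [0.705, 0.057, 0.704, -0.059]
force: [-4.0, -0.1, 7.8]
grip_width: 0.224
at [567.5 -61.9  82.3] jaw yaw -9.42 shift cm [ 0.23  0.03 -0.06] turn [-1.386e+00  1.000e-03  3.000e-03]
[-0.15487216  0.69363107  0.77367901] [-4.00388113 -0.11610731  7.81040707] 0.22353673058937723 0.7647326029837132
```

```bash
python3 -m pendant '[[0.17,0,0,0,0,0,0],[0.34,0,0,0,0,0,0],[0.52,0,0,0,0,0,0],[0.52,0,0,0,0,0,0],[0.52,0,0,0,0,0,0]]'
python3 - <<'E'
from h import *
goto([567,-61.5,80],70); s=sense(); print(s['wrist_torque'],s['force'],s['grip_width'],s['tau'][5])
cap('wrist','w3')
E
```

```text
time_s: 5.25
eef_pos: [567.4, -61.9, 82.2]
ee_rot: [0.667, 0.237, 0.665, -0.238]
force: [-4.0, -0.3, 8.2]
grip_width: 0.226
at [567.4 -61.9  82.2] jaw yaw -39.25 shift cm [ 0.22  0.01 -0.06] turn [-1.907e+00  1.000e-03  2.000e-03]
[-0.0104012   0.83897315  0.53016681] [-4.04737562 -0.29881902  8.24116361] 0.2257412941465427 0.5690090730786324
```

View pics/w3.png

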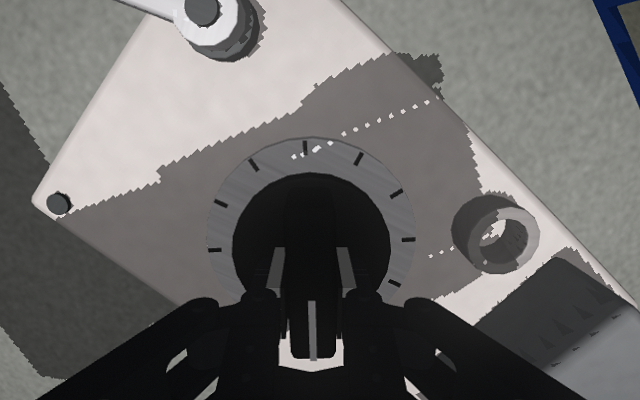

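```bash
python3 -m pendant '[[0.17,0,0,0,0,0,0],[0.32,0,0,0,0,0,0],[0.38,0,0,0,0,0,0],[0.42,0,0,0,0,0,0],[0.44,0,0,0,0,0,0]]'
python3 - <<'E'
from h import *
goto([567,-61.5,80],-69); s=sense(); print(s['wrist_torque'],s['force'],s['grip_width'],s['tau'][5])
E
```

```text
time_s: 5.92
eef_pos: [567.3, -61.9, 82.3]
ee_rot: [0.598, 0.378, 0.597, -0.378]
force: [-5.8, 0.1, 9.0]
grip_width: 0.223
at [567.3 -61.9  82.3] jaw yaw -64.59 shift cm [ 0.23 -0.01 -0.05] turn [ 0.077  0.001 -0.001]
[ 0.02027781  1.0284428  -0.00264658] [-5.83247139  0.07695778  9.02040372] 0.22325373768210152 -0.15938830096274614
```

```bash
python3 -m pendant '[[0.02,0,0,0,0,0,0],[0.04,0,0,0,0,0,0],[0.06,0,0,0,0,0,0],[0.06,0,0,0,0,0,0],[0.06,0,0,0,0,0,0]]'
python3 - <<'E'
from h import *
goto([567,-61.5,80],-69); s=sense(); print(s['wrist_torque'],s['force'],s['grip_width'],s['tau'][5])
cap('wrist','w4')
E
```

```text
time_s: 6.55
eef_pos: [567.7, -61.8, 82.3]
ee_rot: [0.588, 0.394, 0.586, -0.395]
force: [-2.5, 0.2, 8.3]
grip_width: 0.225
at [567.7 -61.8  82.3] jaw yaw -67.81 shift cm [ 0.23 -0.05 -0.05] turn [ 0.021  0.002 -0.001]
[0.07950806 0.43062466 1.16104031] [-2.50755066  0.24401978  8.34787025] 0.22549833574148886 1.151225008070469
```

View pics/w4.png

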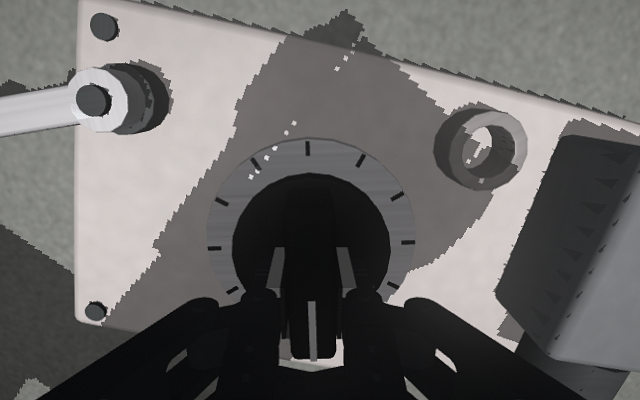

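```bash
python3 -m pendant '[[0.02,0,0,0,0,0,0],[0.04,0,0,0,0,0,0],[0.06,0,0,0,0,0,0],[0.06,0,0,0,0,0,0],[0.06,0,0,0,0,0,0]]'
python3 - <<'E'
from h import *
goto([567,-61.5,80],-69); s=sense(); print(s['wrist_torque'],s['force'],s['grip_width'],s['tau'][5])
E
```

```text
time_s: 7.22
eef_pos: [568.5, -61.5, 82.3]
ee_rot: [0.576, 0.413, 0.573, -0.411]
force: [1.5, 2.0, 6.3]
grip_width: 0.223
at [568.5 -61.5  82.3] jaw yaw -71.28 shift cm [ 0.23 -0.14 -0.05] turn [-0.04   0.003 -0.004]
[ 0.49290621 -0.34736853  1.1325994 ] [1.52517215 2.00131516 6.32326544] 0.22298246182380005 1.1188605800271034
```

```bash
python3 -m pendant '[[0,0,0,0,0,0,1],[0,0,0,0,0,0,1],[0,0,0,0,0,0,1],[0,0,0,-6,0,0,1],[0,0,0,-12,0,0,1]]'; python3 -m pendant '[[0,0,0,-2,0,0,1],[0,0,0,-2,0,0,1],[0,0,0,-2,0,0,1],[0,0,0,-2,0,0,1],[0,0,0,-2,0,0,1]]'
cat > look.py <<'E'
from h import *
import pickle,sys
n=sys.argv[1]
im,c=cap('wrist',n);pickle.dump(c,open(n+'.pkl','wb'))
q=proj(c,[567.5,-61.5,72]);x,y=int(q[0])-80,max(0,int(q[1])-70);print('crop origin',x,y)
b=np.clip((im[:,:,::-1]/255.)**0.55*255,0,255).astype(np.uint8)[y:y+140,x:x+160]
cv2.imwrite(f'pics/{n}z.png',cv2.resize(b,None,fx=4.2,fy=4.2,interpolation=cv2.INTER_CUBIC))
goto([567.5,-61.5,82])
E
python3 look.py w5
```

```text
time_s: 7.85
eef_pos: [566.7, -61.5, 201.6]
ee_rot: [0.574, 0.413, 0.575, -0.413]
force: [0.1, 0.2, -0.1]
grip_width: 1.002
time_s: 8.48
eef_pos: [566.9, -61.5, 219.5]
ee_rot: [0.574, 0.412, 0.575, -0.413]
force: [-0.1, -0.6, -0.5]
grip_width: 0.999
crop origin 231 113
at [567.  -61.5 219.7] jaw yaw -71.39 shift cm [13.77  0.06  0.02] turn [ 0.    -0.001  0.001]
```

View pics/w5z.png

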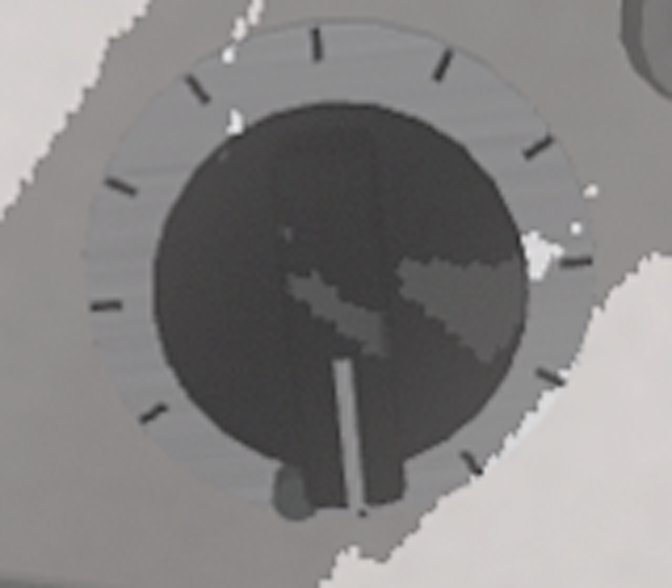

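```bash
cat > meas.py <<'E'
from h import *
import pickle,sys
def run(n,x0,y0,T,ks,pts):
  c=pickle.load(open(n+'.pkl','rb'))
  f=lambda x,y:(x0+x/4.2-.4,y0+y/4.2-.4)
  g=lambda p:((p[0]+.4-x0)*4.2,(p[1]+.4-y0)*4.2)
  P=np.array([onz(c,f(*t),60)[:2] for t in T]);k=np.array(ks)
  A=np.c_[2*P,np.ones(len(P))];s=np.linalg.lstsq(A,(P**2).sum(1),rcond=None)[0];ctr=s[:2]
  a=np.degrees(np.arctan2(*(P-ctr).T[::-1]));a0=(a-30*k)%360;print('ctr',ctr.round(1),'tick0',a0.round(1),a0.mean())
  for nm,p,z in pts:
    d=onz(c,f(*p),z)[:2]-ctr;print(nm,np.hypot(*d).round(1),(np.degrees(np.arctan2(d[1],d[0]))%360).round(1))
  return c,g,ctr
E
python3 - <<'E'
from meas import *
c,g,ctr=run('w5',231,113,[(472,463),(550,377),(577,262),(538,147),(443,65),(317,44),(198,89),(121,187),(106,306),(153,413)],range(1,11),
 [('pillar top',(296,493),72),('line inner@106',(342,362),106),('line outer@106',(357,508),106),('line outer@72',(360,511),71.5)])
for th in(190,199,204,209):
  t=np.radians(th);u=np.array([np.cos(t),np.sin(t)]);v=np.array([-u[1],u[0]])
  print(th,[np.round(g(proj(c,[*(ctr+r*u+w*v),z]))) for r,w,z in((35,10,106),(35,-10,106),(-35,10,106),(-35,-10,106),(46,6.5,71.5),(46,-6.5,71.5))])
E
```

```text
ctr [567.8 -61.8] tick0 [204.2 204.1 204.  204.1 204.1 204.  204.  204.3 204.3 204.1] 204.13519804012563
pillar top 45.3 186.4
line inner@106 3.6 204.1
line outer@106 33.4 204.3
line outer@72 48.9 203.8
190 [array([364., 521.]), array([262., 507.]), array([424., 167.]), array([315., 151.]), array([338., 502.]), array([279., 493.])]
199 [array([393., 516.]), array([290., 516.]), array([395., 157.]), array([284., 157.]), array([371., 499.]), array([312., 500.])]
204 [array([408., 511.]), array([306., 520.]), array([378., 153.]), array([267., 163.]), array([389., 496.]), array([330., 501.])]
209 [array([423., 505.]), array([322., 522.]), array([360., 150.]), array([251., 170.]), array([407., 492.]), array([348., 501.])]
```

```bash
python3 - <<'E'
from meas import *
run('w2',240,110,[(150,121),(92,225),(97,341),(158,436),(257,490),(372,492),(471,438),(533,345),(539,229),(484,124),(380,60)],range(11),
 [('line inner@106',(318,360),106),('line outer@106',(322,500),106)])
goto([567.8,-61.8,82],114.1-180)
E
```

```text
ctr [567.9 -61.6] tick0 [204.1 204.1 204.3 204.2 204.2 204.6 204.4 203.8 204.1 204.2 204.2] 204.21345789057523
line inner@106 3.8 337.9
line outer@106 33.4 341.0
at [567.  -61.5 219.7] jaw yaw -71.39 shift cm [13.77  0.08  0.06] turn [-0.096 -0.001  0.001]
```

```bash
python3 -m pendant '[[-0.096,0,0,4.6,0.08,0.06,1],[-0.096,0,0,9.2,0.08,0.06,1],[-0.096,0,0,13.8,0.08,0.06,1],[-0.096,0,0,13.8,0.08,0.06,0],[-0.096,0,0,13.8,0.08,0.06,0]]' 60 && python3 -m pendant '[[0,0,0,0,0,0,0],[0,0,0,0,0,0,0],[0,0,0,0,0,0,0],[0,0,0,0,0,0,0],[0,0,0,0,0,0,0]]' 60
python3 look.py w6
```

```text
time_s: 9.15
eef_pos: [569.0, -62.1, 84.2]
ee_rot: [0.594, 0.385, 0.593, -0.384]
force: [0.6, 0.2, 0.5]
grip_width: 0.605
time_s: 9.78
eef_pos: [568.6, -61.5, 84.1]
ee_rot: [0.594, 0.385, 0.593, -0.384]
force: [-2.8, 3.1, 7.1]
grip_width: 0.223
crop origin 229 185
at [568.6 -61.6  84.1] jaw yaw -65.88 shift cm [ 0.21 -0.1  -0.05] turn [ 0.     0.001 -0.002]
```

View pics/w6.png

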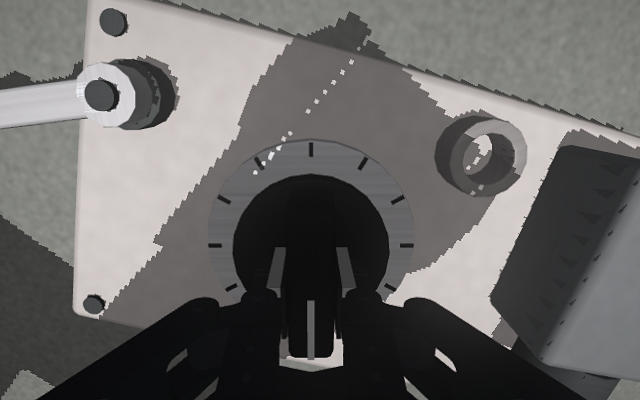

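The bar is held squarely. The next move backs off 120° in three calls.

```bash
python3 -m pendant '[[-0.175,0,0,0,0,0,0],[-0.35,0,0,0,0,0,0],[-0.525,0,0,0,0,0,0],[-0.70,0,0,0,0,0,0],[-0.875,0,0,0,0,0,0]]' && python3 -m pendant '[[-0.175,0,0,0,0,0,0],[-0.35,0,0,0,0,0,0],[-0.525,0,0,0,0,0,0],[-0.70,0,0,0,0,0,0],[-0.875,0,0,0,0,0,0]]' && python3 -m pendant '[[-0.15,0,0,0,0,0,0],[-0.30,0,0,0,0,0,0],[-0.345,0,0,0,0,0,0],[-0.345,0,0,0,0,0,0],[-0.345,0,0,0,0,0,0]]'
python3 -c "
from h import *
goto([567.8,-61.8,82],54.1)"
python3 -m pendant '[[0,0,0,0,0,0,1],[0,0,0,0,0,0,1],[0,0,0,0,0,0,1],[0,0,0,-6,0,0,1],[0,0,0,-12,0,0,1]]'; python3 -m pendant '[[0,0,0,-2,0,0,1],[0,0,0,-2,0,0,1],[0,0,0,-2,0,0,1],[0,0,0,-2,0,0,1],[0,0,0,-2,0,0,1]]'
python3 look.py w7
```

```text
time_s: 10.45
eef_pos: [568.0, -60.9, 84.1]
ee_rot: [0.701, 0.096, 0.701, -0.095]
force: [-6.9, 5.7, 11.4]
grip_width: 0.218
time_s: 11.08
eef_pos: [567.2, -61.0, 84.1]
ee_rot: [0.675, -0.209, 0.676, 0.211]
force: [-12.3, 1.3, 4.9]
grip_width: 0.216
time_s: 11.7
eef_pos: [566.9, -61.3, 84.1]
ee_rot: [0.629, -0.321, 0.63, 0.323]
force: [-12.3, 2.7, 13.8]
grip_width: 0.217
at [566.9 -61.3  84.1] jaw yaw 54.16 shift cm [ 0.21 -0.1   0.01] turn [ 0.001 -0.001 -0.002]
time_s: 12.32
eef_pos: [567.8, -61.8, 203.7]
ee_rot: [0.629, -0.322, 0.63, 0.322]
force: [1.2, -0.5, -0.2]
grip_width: 1.003
time_s: 12.95
eef_pos: [567.9, -61.8, 221.5]
ee_rot: [0.629, -0.321, 0.63, 0.322]
force: [0.1, 0.4, 0.1]
grip_width: 0.996
crop origin 230 113
at [568.  -61.8 221.7] jaw yaw 54.14 shift cm [13.97  0.04  0.  ] turn [-0.    -0.    -0.001]
```

View pics/w7z.png

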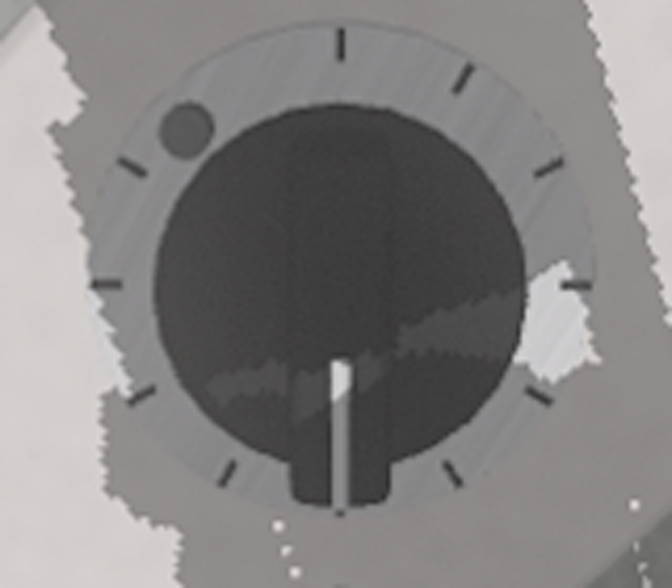

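View pics/w7.png

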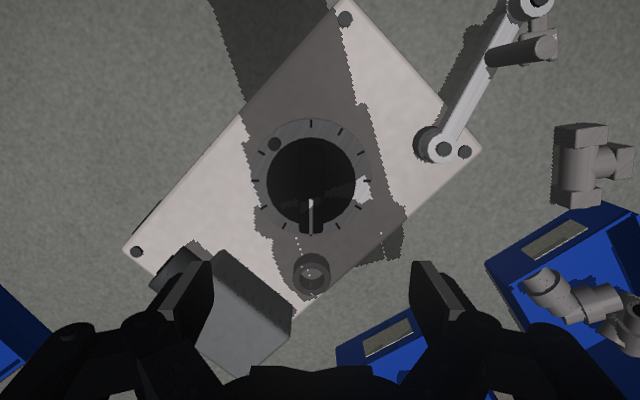

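The nose sits over tick 4: ticks 0–3 are visible clockwise back to the pillar, and tick 5 shows on the other side. The dial started about 136° from the stop, which is midway between ticks. To confirm it really rests in a click, I'll nudge it 8° and let go.

```bash
python3 -m pendant '[[0,0,0,4.6,0,0,1],[0,0,0,9.2,0,0,1],[0,0,0,13.8,0,0,1],[0,0,0,13.8,0,0,0.1],[0,0,0,13.8,0,0,0]]' 40 && python3 -m pendant '[[0,0,0,0,0,0,0],[0,0,0,0,0,0,0],[0,0,0,0,0,0,0],[-0.07,0,0,0,0,0,0],[-0.14,0,0,0,0,0,0]]' 40
python3 -c "
from h import *
goto([567.8,-61.8,82],54.1)"
python3 -m pendant '[[0,0,0,0,0,0,0],[0,0,0,0,0,0,1],[0,0,0,0,0,0,1],[0,0,0,0,0,0,1],[0,0,0,-6,0,0,1]]'; python3 -m pendant '[[0,0,0,-5,0,0,1],[0,0,0,-8,0,0,1],[0,0,0,-8,0,0,1],[0,0,0,-8,0,0,1],[0,0,0,-8,0,0,1]]'
python3 look.py w8
```

```text
time_s: 13.62
eef_pos: [569.0, -62.1, 86.1]
ee_rot: [0.63, -0.322, 0.629, 0.321]
force: [-0.0, -0.5, -0.3]
grip_width: 0.602
time_s: 14.25
eef_pos: [568.4, -62.4, 86.1]
ee_rot: [0.606, -0.365, 0.605, 0.364]
force: [-4.7, -3.0, 8.9]
grip_width: 0.224
at [568.4 -62.4  86.1] jaw yaw 62.09 shift cm [0.41 0.08 0.02] turn [0.139 0.001 0.002]
time_s: 14.88
eef_pos: [566.1, -61.2, 141.4]
ee_rot: [0.603, -0.363, 0.608, 0.367]
force: [0.3, -0.7, 0.5]
grip_width: 1.001
time_s: 15.5
eef_pos: [567.6, -61.7, 222.9]
ee_rot: [0.605, -0.364, 0.606, 0.366]
force: [-0.7, -0.2, -0.3]
grip_width: 1.0
crop origin 230 113
at [567.7 -61.7 223.1] jaw yaw 62.17 shift cm [1.411e+01 0.000e+00 1.000e-02] turn [-0.    -0.    -0.002]
```

View pics/w8z.png

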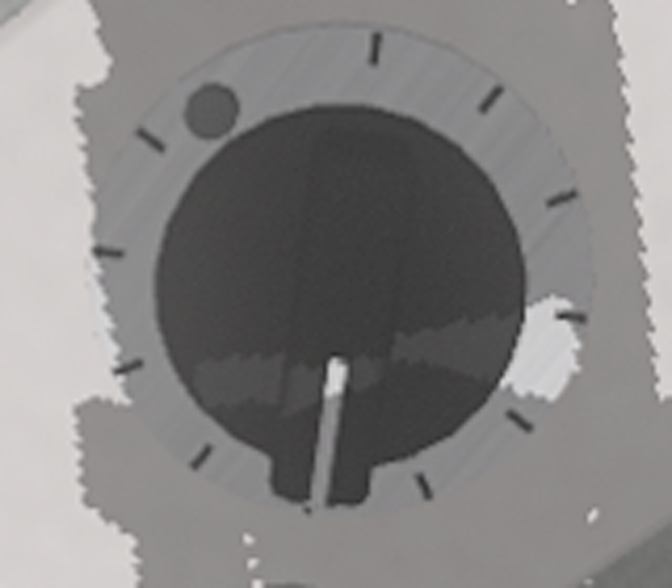

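The dial returned to tick 4 on its own, so it is truly resting in click four. Next is locating the guard from w2: link pivot (447,181), leaf pivot (568,70), link pin top (566,116).

```bash
python3 - <<'E'
import cv2
a=cv2.imread('pics/w2a.png')[40:200,410:610];cv2.imwrite('pics/w2g.png',cv2.resize(a,None,fx=3.7,fy=3.7,interpolation=cv2.INTER_CUBIC))
E
```

```text
(no output)
```

View pics/w2g.png

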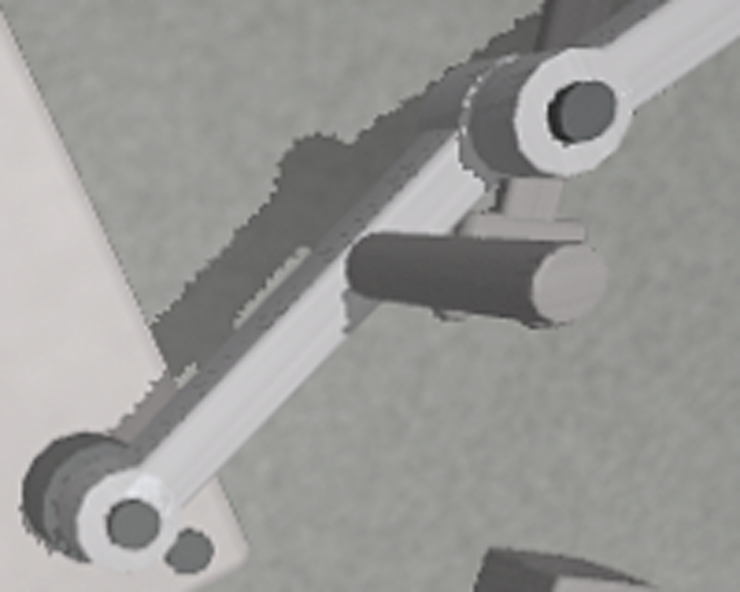

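```bash
python3 - <<'E'
from h import *
import pickle
c=pickle.load(open('w2.pkl','rb'));f=lambda x,y:(410+x/3.7-.4,40+y/3.7-.4)
D=np.array([567.8,-61.7])
lp=onz(c,f(125,520),85)[:2];fp=onz(c,f(573,110),103)[:2];pin=onz(c,f(570,285),148)[:2]
ang=lambda v:np.degrees(np.arctan2(v[1],v[0]))
print('lp',lp,'r',np.hypot(*(lp-D)),'yaw',ang(lp-D)-ang([55,100]))
print('leafpiv',fp,np.hypot(*(fp-lp)),ang(fp-lp));print('pin',pin,np.hypot(*(pin-lp)),ang(pin-lp))
c=vision.calibration('top');p=onz(c,(238.5,193),148)[:2];print('leafpin',p,np.hypot(*(p-fp)),ang(p-fp))
for pt,z in[((388,37),50),((124,202),50)]:print(pt,onz(pickle.load(open('w2.pkl','rb')),pt,z)[:2])
goto([*pin,200],62)
E
```

```text
lp [603.71737969  45.5377005 ] r 113.09280513178443 yaw 10.293427059338718
leafpiv [544.28756575 150.46536873] 120.58904736792458 119.52671248901842
pin [565.71958543 113.90113509] 78.21375555013685 119.0662001097867
leafpin [517.5273483  240.29074267] 93.72676801228788 106.58951979325744
(388, 37) [473.71239004  41.61632107]
(124, 202) [ 526.50783369 -251.88845219]
at [567.7 -61.7 223.1] jaw yaw 62.17 shift cm [ 2.32  8.37 15.44] turn [ 0.003 -0.    -0.002]
```

```bash
python3 -m pendant '[[0,0,0,0,2.8,5.1,1],[0,0,0,0.5,5.6,10.3,1],[0,0,0,2,8.37,15.44,1],[0,0,0,2.3,8.37,15.44,1],[0,0,0,2.3,8.37,15.44,1]]'; python3 look.py w9
```

```text
time_s: 16.18
eef_pos: [566.1, 113.4, 200.8]
ee_rot: [0.605, -0.365, 0.606, 0.365]
force: [0.3, -0.4, -0.4]
grip_width: 0.999
crop origin 61 207
at [566.3 112.8 201.2] jaw yaw 62.11 shift cm [ 11.92  -8.26 -15.35] turn [-0. -0. -0.]
```

View pics/w9.png

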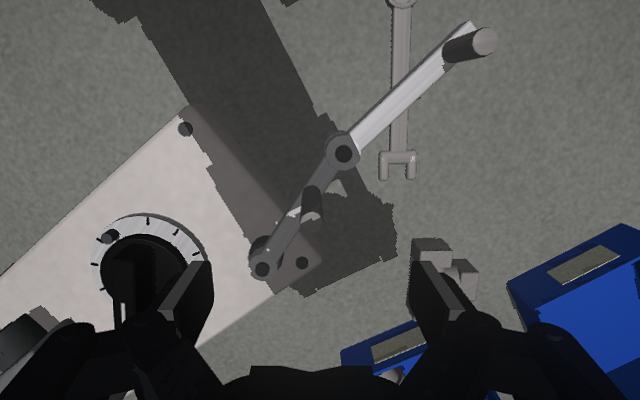

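The wrist view is now over the link pin: pin top about (313,208), leaf pivot (343,153), leaf pin top (485,41).

```bash
python3 - <<'E'
from h import *
import pickle
c=pickle.load(open('w9.pkl','rb'))
for p,z in[((313,207),148),((343,152),103),((485,41),148),((262,262),85)]:print(onz(c,p,z).round(1))
goto([565.6,113.8,113],62)
E
```

```text
[557.3 119.5 148. ]
[544.3 150.8 103. ]
[517.3 244.5 148. ]
[599.8  49.   85. ]
at [566.3 112.8 201.2] jaw yaw 62.11 shift cm [8.82 0.11 0.06] turn [ 0.002 -0.    -0.   ]
```

```bash
python3 - <<'E'
from h import *
import pickle
c=pickle.load(open('w9.pkl','rb'));print(proj(c,[565.6,113.8,148]),proj(c,[565.6,113.8,85]))
a=cv2.imread('pics/w9.png')[120:280,230:390];a=np.clip((a/255.)**.5*255,0,255).astype(np.uint8);cv2.imwrite('pics/w9g.png',cv2.resize(a,None,fx=3.5,fy=3.5))
E
```

```text
[310.9766199  222.41221013] [310.86081067 193.5560807 ]
```

View pics/w9g.png

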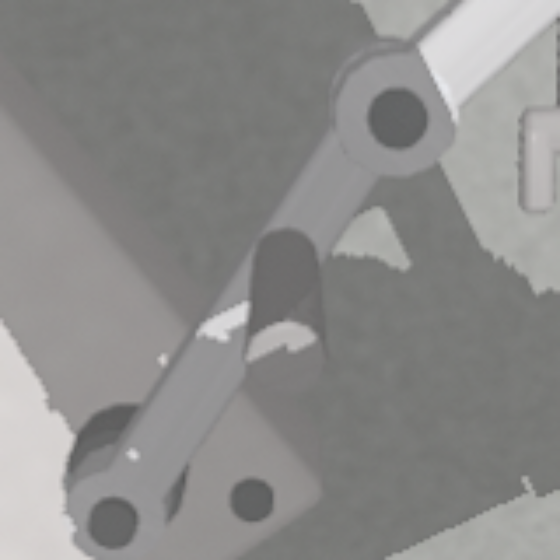

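```bash
python3 -m pendant '[[0,0,0,4.5,0.1,0.05,1],[0,0,0,8.8,0.1,0.05,1],[0,0,0,8.8,0.1,0.05,0],[0,0,0,8.8,0.1,0.05,0],[0,0,0,8.8,0.1,0.05,0]]' 50 && python3 -m pendant '[[0,0,0,0,0,0,0],[0,0,0,0,0,0,0],[0,0,0,0,0,0,0],[0,0,0,0,0,0,0],[0,0,0,0,0,0,0]]' 50
cat > arc.py <<'E'
from h import *
import sys
# arc.py cx cy r step_deg n turn(1/0): pin now from measured tcp
cx,cy,r,dth,n=map(float,sys.argv[1:6]); tgt=float(sys.argv[6])
p0,r0=tool(); M=r0.as_matrix(); a0=np.degrees(np.arctan2(p0[1]-cy,p0[0]-cx)); print('pin angle',a0.round(2),'r',np.hypot(p0[0]-cx,p0[1]-cy).round(1),p0.round(1))
a0%=360
s=sense();print('F',np.round(s['force'],1),'grip',round(s['grip_width'],3),'jaw',np.degrees(np.arctan2(M[1,2],M[0,2])).round(1))
for i in range(1,int(n)+1):
    a=a0+dth*i
    if (a-tgt)*np.sign(dth)>0:a=tgt
    t=np.radians(a); q=np.array([cx+r*np.cos(t),cy+r*np.sin(t),p0[2]])
    print(round(a,1),(M.T@(q-p0)/10).round(2))
E
python3 arc.py 603.7 45.5 78 10 8 190.2
```

```text
time_s: 16.85
eef_pos: [566.5, 114.4, 115.3]
ee_rot: [0.607, -0.366, 0.605, 0.364]
force: [0.7, -0.3, -0.6]
grip_width: 0.378
time_s: 17.48
eef_pos: [566.3, 114.3, 114.7]
ee_rot: [0.606, -0.366, 0.605, 0.364]
force: [0.1, -2.8, 7.7]
grip_width: 0.158
pin angle 118.53 r 78.3 [566.3 114.3 114.7]
F [ 0.1 -2.8  7.7] grip 0.158 jaw 62.2
128.5 [-0.    0.62 -1.21]
138.5 [-0.    1.06 -2.5 ]
148.5 [-0.01  1.26 -3.84]
158.5 [-0.01  1.23 -5.2 ]
168.5 [-0.01  0.96 -6.54]
178.5 [-0.01  0.47 -7.8 ]
188.5 [-0.01 -0.24 -8.96]
190.2 [-0.   -0.38 -9.14]
```

```bash
python3 -m pendant '[[0,0,0,0,0.62,-1.21,0],[0,0,0,0,1.06,-2.50,0],[0,0,0,0,1.26,-3.84,0],[0,0,0,0,1.23,-5.20,0],[0,0,0,0,0.96,-6.54,0]]' && python3 arc.py 603.7 45.5 78 5 8 196
```

```text
time_s: 18.1
eef_pos: [525.8, 62.7, 114.4]
ee_rot: [0.606, -0.365, 0.605, 0.366]
force: [-10.2, 5.8, 10.4]
grip_width: 0.159
pin angle 167.52 r 79.7 [525.8  62.7 114.4]
F [-10.2   5.8  10.4] grip 0.159 jaw 62.2
172.5 [-0.   -0.38 -0.6 ]
177.5 [-0.   -0.64 -1.23]
182.5 [-0.01 -0.96 -1.83]
187.5 [-0.01 -1.32 -2.4 ]
192.5 [-0.01 -1.74 -2.94]
196.0 [-0.01 -2.06 -3.29]
196.0 [-0.01 -2.06 -3.29]
196.0 [-0.01 -2.06 -3.29]
```

```bash
python3 -m pendant '[[0,0,0,0,-0.30,-0.6,0],[0,0,0,0,-0.58,-1.2,0],[0,0,0,0,-0.92,-1.8,0],[0,0,0,0,-1.28,-2.36,0],[0,0,0,0,-1.28,-2.36,0]]' && python3 arc.py 603.7 45.5 78.5 2 4 196
```

```text
time_s: 18.73
eef_pos: [527.1, 34.6, 114.4]
ee_rot: [0.606, -0.365, 0.605, 0.365]
force: [-1.9, 1.6, 6.4]
grip_width: 0.158
pin angle -171.92 r 77.3 [527.1  34.6 114.4]
F [-1.9  1.6  6.4] grip 0.158 jaw 62.2
190.1 [-0.   -0.07 -0.29]
192.1 [-0.   -0.24 -0.5 ]
194.1 [-0.   -0.42 -0.71]
196.0 [-0.  -0.6 -0.9]
```

```bash
python3 -m pendant '[[0,0,0,0,-0.05,-0.2,0],[0,0,0,0,-0.14,-0.35,0],[0,0,0,0,-0.20,-0.45,0],[0,0,0,0,-0.24,-0.5,0],[0,0,0,0,-0.24,-0.5,0]]' && python3 arc.py 603.7 45.5 78.5 2 4 198
```

```text
time_s: 19.35
eef_pos: [527.1, 32.5, 114.3]
ee_rot: [0.607, -0.364, 0.604, 0.367]
force: [1.8, 22.1, 6.2]
grip_width: 0.161
pin angle -170.38 r 77.7 [527.1  32.5 114.3]
F [ 1.8 22.1  6.2] grip 0.161 jaw 62.2
191.6 [-0.   -0.11 -0.26]
193.6 [-0.   -0.29 -0.47]
195.6 [-0.   -0.47 -0.67]
197.6 [-0.01 -0.66 -0.87]
```

The stop was felt at a pin angle of 189.6°, with 22 N. The expected home is 190.2°, so this agrees. I'll release, lift and look.

```bash
python3 -m pendant '[[0,0,0,0,0,0,1],[0,0,0,0,0,0,1],[0,0,0,0,0,0,1],[0,0,0,-4,0,0,1],[0,0,0,-9,0,0,1]]'; python3 look.py w10
```

```text
time_s: 19.98
eef_pos: [526.0, 28.8, 203.8]
ee_rot: [0.605, -0.364, 0.606, 0.365]
force: [-0.4, -0.7, 1.3]
grip_width: 0.997
crop origin 164 202
at [528.6  28.5 211.2] jaw yaw 62.16 shift cm [12.97 -7.52 -6.18] turn [-0.     0.003  0.009]
```

View pics/w10.png

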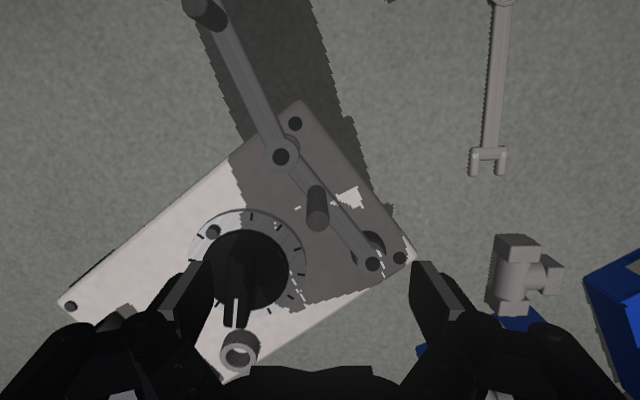

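```bash
python3 - <<'E'
from h import *
im,c=cap('wrist','w11')
import pickle;pickle.dump(c,open('w11.pkl','wb'))
g=lambda p:np.degrees(np.arctan2(p[1],p[0]))%360
# arrival estimate
print('pred leafpiv px',proj(c,[485.6,24.3,103]),'linkpin',proj(c,[526.9,31.7,148]),'leafpin',proj(c,[387.7,29.6,148]),'lp',proj(c,[603.7,45.5,85]))
b=np.clip((im[:,:,::-1]/255.)**0.55*255,0,255).astype(np.uint8);cv2.imwrite('pics/w11z.png',cv2.resize(b[0:300,160:460],None,fx=2,fy=2))
goto([387.7,29.6,200],10)
E
```

```text
pred leafpiv px [277.95819446 149.08558373] linkpin [313.55815674 212.10006027] leafpin [190.55199046  -0.38028014] lp [367.27825628 253.2737087 ]
at [528.6  28.4 208.4] jaw yaw 62.15 shift cm [ 0.71 12.52 -6.48] turn [0.91  0.007 0.007]
```

View pics/w11z.png

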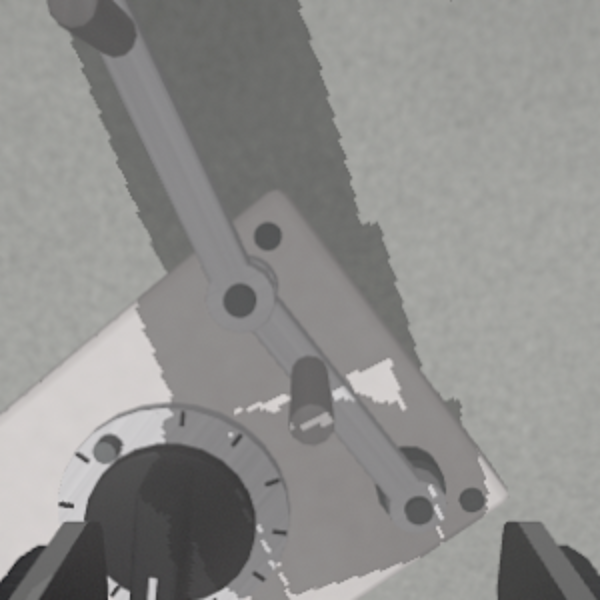

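```bash
python3 - <<'E'
from h import *
import pickle
c=pickle.load(open('w11.pkl','rb'))
g=lambda p:np.degrees(np.arctan2(p[1],p[0]))%360
lp=onz(c,(369.3,255),85)[:2];fp=onz(c,(279.8,149.8),103)[:2];pn=onz(c,(197,4),148)[:2];k=onz(c,(315.3,212.5),148)[:2]
print(lp,fp,np.hypot(*(fp-lp)),g(fp-lp),'linkpin',k,np.hypot(*(k-lp)),g(k-lp),'leafpin',pn,np.hypot(*(pn-fp)),g(pn-fp))
E
```

```text
[606.06907094  46.3662306 ] [486.69860859  25.24191083] 121.22517958937974 190.03541516314908 linkpin [527.66525854  32.56170909] 79.60981479532268 189.9856926928946 leafpin [391.19911544  31.51343079] 95.70519920490366 176.2427402593755
```

```bash
python3 -m pendant '[[0.18,0,0,0,3,-1.5,1],[0.36,0,0,0,6,-3,1],[0.54,0,0,0,9,-4.6,1],[0.72,0,0,0.7,12.47,-6.3,1],[0.9,0,0,0.7,12.47,-6.3,1]]'; python3 look.py w12; python3 -c "
from h import *
goto([389,31,114],10)
c=vision.calibration('wrist');print(proj(c,[389,31,148]),proj(c,[389,31,103]))"
```

```text
time_s: 20.7
eef_pos: [384.7, 31.7, 195.6]
ee_rot: [0.704, -0.063, 0.705, 0.063]
force: [0.7, -1.0, 0.8]
grip_width: 1.001
crop origin 404 249
at [385.9  31.4 196. ] jaw yaw 9.82 shift cm [ 11.39 -12.26  16.31] turn [-0. -0. -0.]
at [385.9  31.4 196. ] jaw yaw 9.82 shift cm [ 8.2 -0.1  0.3] turn [-0.003 -0.    -0.   ]
[315.40864979 227.74765401] [314.53950176 204.49333892]
```

View pics/w12.png

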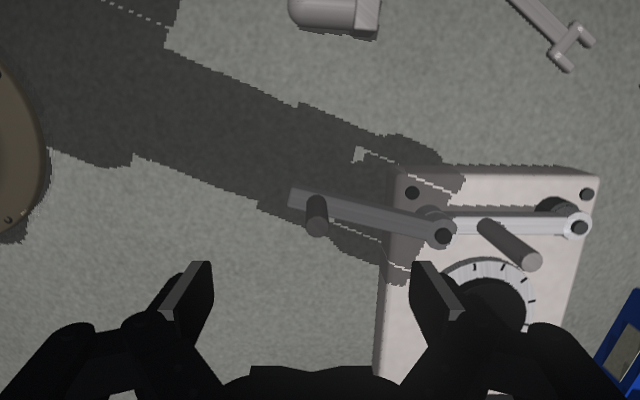

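Pin top at (317,229), within 2 px of the prediction. I'll descend and grip.

```bash
python3 -m pendant '[[0,0,0,4.1,-0.1,0.35,1],[0,0,0,8.1,-0.1,0.35,1],[0,0,0,8.1,-0.1,0.35,0],[0,0,0,8.1,-0.1,0.35,0],[0,0,0,8.1,-0.1,0.35,0]]' 50 && python3 -m pendant '[[0,0,0,0,0,0,0],[0,0,0,0,0,0,0],[0,0,0,0,0,0,0],[0,0,0,0,0,0,0],[0,0,0,0,0,0,0]]' 50
python3 arc.py 486 24.5 98 8 14 280.2
```

```text
time_s: 21.38
eef_pos: [391.3, 30.9, 116.6]
ee_rot: [0.705, -0.066, 0.703, 0.065]
force: [-1.0, -0.7, -0.4]
grip_width: 0.375
time_s: 22.0
eef_pos: [388.7, 31.4, 116.1]
ee_rot: [0.703, -0.065, 0.706, 0.066]
force: [-15.5, 0.0, 16.4]
grip_width: 0.158
pin angle 175.97 r 97.5 [388.7  31.4 116.1]
F [-15.5   0.   16.4] grip 0.158 jaw 10.7
184.0 [ 0.   -1.33 -0.3 ]
192.0 [-0.   -2.7  -0.36]
200.0 [-0.   -4.06 -0.24]
208.0 [-0.01 -5.39  0.08]
216.0 [-0.01 -6.66  0.58]
224.0 [-0.01 -7.85  1.24]
232.0 [-0.02 -8.94  2.07]
240.0 [-0.02 -9.9   3.05]
248.0 [ -0.03 -10.72   4.14]
256.0 [ -0.03 -11.38   5.34]
264.0 [ -0.04 -11.86   6.62]
272.0 [ -0.05 -12.16   7.95]
280.0 [ -0.05 -12.27   9.32]
280.2 [ -0.05 -12.27   9.36]
```

```bash
python3 -m pendant '[[0,0,0,0,-1.33,-0.5,0],[0,0,0,0,-2.7,-0.55,0],[0,0,0,0,-4.06,-0.44,0],[0,0,0,0,-5.39,-0.12,0],[0,0,0,0,-6.66,0.38,0]]' && python3 arc.py 486 24.5 98 8 8 280.2
```

```text
time_s: 22.62
eef_pos: [405.7, -34.3, 116.2]
ee_rot: [0.703, -0.066, 0.705, 0.066]
force: [-8.7, -4.7, 12.8]
grip_width: 0.159
pin angle -143.76 r 99.5 [405.7 -34.3 116.2]
F [-8.7 -4.7 12.8] grip 0.159 jaw 10.7
224.2 [-0.   -1.12  0.81]
232.2 [-0.   -2.21  1.65]
240.2 [-0.01 -3.16  2.62]
248.2 [-0.01 -3.98  3.72]
256.2 [-0.01 -4.63  4.92]
264.2 [-0.01 -5.11  6.2 ]
272.2 [-0.02 -5.4   7.54]
280.2 [-0.02 -5.51  8.9 ]
```

```bash
python3 -m pendant '[[0,0,0,0,-1.15,0.75,0],[0,0,0,0,-2.25,1.55,0],[0,0,0,0,-3.2,2.5,0],[0,0,0,0,-4.0,3.6,0],[0,0,0,0,-4.65,4.8,0]]' && python3 arc.py 486 24.5 98 6 5 286
```

```text
time_s: 23.25
eef_pos: [462.2, -71.6, 116.3]
ee_rot: [0.704, -0.066, 0.704, 0.065]
force: [-3.9, -1.4, 7.2]
grip_width: 0.153
pin angle -103.9 r 99.0 [462.2 -71.6 116.3]
F [-3.9 -1.4  7.2] grip 0.153 jaw 10.7
262.1 [-0.   -0.28  1.  ]
268.1 [-0.   -0.56  1.98]
274.1 [-0.   -0.73  3.  ]
280.1 [-0.   -0.79  4.02]
286.0 [-0.   -0.75  5.03]
```

```bash
python3 -m pendant '[[0,0,0,0,-0.3,1.0,0],[0,0,0,0,-0.56,2.0,0],[0,0,0,0,-0.7,3.0,0],[0,0,0,0,-0.75,3.8,0],[0,0,0,0,-0.75,3.8,0]]' && python3 arc.py 486 24.5 98 2 5 288
```

```text
time_s: 23.88
eef_pos: [497.9, -75.5, 116.4]
ee_rot: [0.7, -0.069, 0.707, 0.063]
force: [-29.6, -30.0, 17.2]
grip_width: 0.14
pin angle -83.19 r 100.7 [497.9 -75.5 116.4]
F [-29.6 -30.   17.2] grip 0.14 jaw 10.8
278.8 [-0.01  0.26  0.36]
280.8 [-0.01  0.25  0.7 ]
282.8 [-0.01  0.26  1.04]
284.8 [-0.02  0.27  1.39]
286.8 [-0.02  0.3   1.73]
```

```bash
python3 -m pendant '[[0,0,0,0,-0.2,0,0],[0,0,0,0,-0.35,0,0],[0,0,0,0,-0.35,0,0],[0,0,0,0,-0.35,0,0],[0,0,0,0,-0.35,0,0]]' && python3 arc.py 486 24.5 98 2 2 288; python3 look.py w13
```

```text
time_s: 24.5
eef_pos: [499.5, -77.5, 116.3]
ee_rot: [0.702, -0.068, 0.706, 0.064]
force: [-20.4, -20.3, 13.4]
grip_width: 0.135
pin angle -82.47 r 102.9 [499.5 -77.5 116.3]
F [-20.4 -20.3  13.4] grip 0.135 jaw 10.7
279.5 [-0.    0.48  0.37]
281.5 [-0.01  0.48  0.71]
crop origin 349 153
at [499.5 -77.6 116.3] jaw yaw 10.69 shift cm [3.39 0.33 7.  ] turn [ 0.    -0.007  0.005]
```

View pics/w13.png

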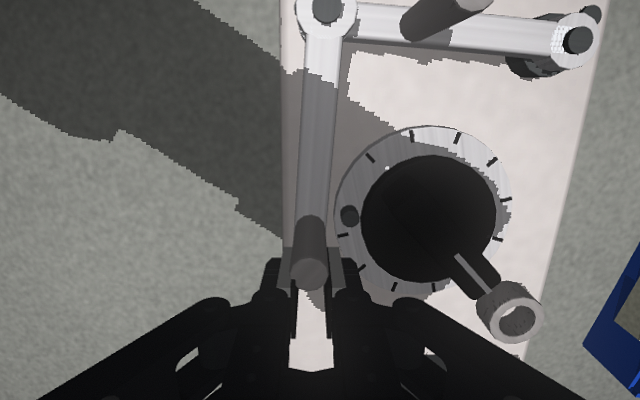

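```bash
python3 - <<'E'
from h import *
import pickle
c=pickle.load(open('w13.pkl','rb'))
g=lambda p:np.degrees(np.arctan2(p[1],p[0]))%360
lp=onz(c,(578,41),85)[:2];fp=onz(c,(327,9),103)[:2];pn=onz(c,(309,273),148)[:2]
print(lp,fp,np.hypot(*(fp-lp)),g(fp-lp),'leafpin',pn,np.hypot(*(pn-fp)),g(pn-fp))
E
```

```text
[606.37230049  46.5721774 ] [485.55536707  31.85863642] 121.709571065093 186.94350342070882 leafpin [496.54895581 -64.18360095] 96.66938683789051 276.53000857404777
```

The view shows the pin has slipped to the edge of the pads. My radial error pulled the leaf pivot out, so the link is about 3° off home (187° instead of 190°). I'll re-grip, unfold the leaf partway, re-home the link, then fold the leaf again with a slight outward (−y) bias.

```bash
python3 -m pendant '[[0,0,0,0,0,0,1],[0,0,0,0,0,0,1],[0,0,0,0,0,0,1],[0,0,0,0,0.5,0,1],[0,0,0,0,0.5,0,1]]'; python3 look.py w14;python3 -c "
from h import *
goto([498,-67,116],10)"
```

```text
time_s: 25.18
eef_pos: [500.6, -68.9, 115.3]
ee_rot: [0.704, -0.066, 0.704, 0.066]
force: [0.7, -0.1, -0.2]
grip_width: 1.002
crop origin 343 167
at [500.7 -69.1 115.3] jaw yaw 10.63 shift cm [ 3.33 -0.49  6.71] turn [-0. -0. -0.]
at [500.7 -69.1 115.3] jaw yaw 10.63 shift cm [-0.07  0.26 -0.22] turn [ 0.011 -0.    -0.   ]
```

View pics/w14.png

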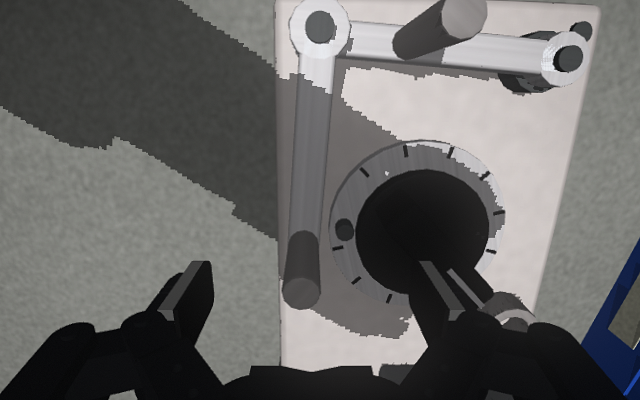

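```bash
python3 - <<'E'
from h import *
import pickle
c=pickle.load(open('w14.pkl','rb'))
g=lambda p:np.degrees(np.arctan2(p[1],p[0]))%360
lp=onz(c,(566,58),85)[:2];fp=onz(c,(319.5,28),103)[:2];pn=onz(c,(301,292),148)[:2];lk=onz(c,(462,15),148)[:2]
print(lp,fp,np.hypot(*(fp-lp)),g(fp-lp),'leafpin',pn,np.hypot(*(pn-fp)),g(pn-fp),'linkpin',lk,np.hypot(*(lk-lp)),g(lk-lp))
goto([*pn,115])
E
```

```text
[604.98403742  46.80370571] [485.21162635  32.80325283] 120.58790624488361 186.66716964616165 leafpin [495.9521097 -63.5808596] 96.98069452519056 276.35847514787633 linkpin [526.10857999  36.7213201 ] 79.5172452008708 187.28442406581425
at [500.7 -69.1 115.3] jaw yaw 10.63 shift cm [ 0.03  0.63 -0.36] turn [-0. -0. -0.]
```

```bash
python3 -m pendant '[[0,0,0,0,0.6,-0.36,0.5],[0,0,0,0,0.6,-0.36,0],[0,0,0,0,0.6,-0.36,0],[0,0,0,0,0.6,-0.36,0],[0,0,0,0,0.6,-0.36,0]]' 50 && python3 -m pendant '[[0,0,0,0,0,0,0],[0,0,0,0,0,0,0],[0,0,0,0,0,0,0],[0,0,0,0,0,0,0],[0,0,0,0,0,0,0]]' 50
python3 arc.py 485.2 32.3 97.5 -8 5 240
```

```text
time_s: 25.85
eef_pos: [496.0, -64.3, 115.4]
ee_rot: [0.704, -0.065, 0.704, 0.065]
force: [-2.4, -0.8, 2.2]
grip_width: 0.16
time_s: 26.48
eef_pos: [496.0, -64.3, 115.4]
ee_rot: [0.704, -0.065, 0.704, 0.065]
force: [-4.4, -2.8, 4.7]
grip_width: 0.155
pin angle -83.61 r 97.2 [496.  -64.3 115.4]
F [-4.4 -2.8  4.7] grip 0.155 jaw 10.6
268.4 [ 0.    0.17 -1.35]
260.4 [ 0.    0.55 -2.65]
252.4 [-0.   1.1 -3.9]
244.4 [-0.    1.83 -5.05]
240.0 [-0.    2.29 -5.63]
```

```bash
python3 -m pendant '[[0,0,0,0,0.17,-1.35,0],[0,0,0,0,0.55,-2.65,0],[0,0,0,0,1.1,-3.9,0],[0,0,0,0,1.83,-5.05,0],[0,0,0,0,2.29,-5.63,0]]' && python3 -m pendant '[[0,0,0,0,0,0,1],[0,0,0,0,0,0,1],[0,0,0,0,0,0,1],[0,0,0,-4.5,0,0,1],[0,0,0,-9,0,0,1]]'; python3 look.py w15;python3 -c "
from h import *
goto([526.5,36,205],62)"
```

```text
time_s: 27.1
eef_pos: [437.0, -51.8, 115.5]
ee_rot: [0.705, -0.065, 0.703, 0.065]
force: [3.7, 0.1, -1.6]
grip_width: 0.159
time_s: 27.72
eef_pos: [436.3, -52.0, 206.3]
ee_rot: [0.704, -0.065, 0.704, 0.066]
force: [0.5, -0.4, -0.5]
grip_width: 0.995
crop origin 375 155
at [438.4 -52.7 211.9] jaw yaw 10.62 shift cm [13.1  -3.18 12.43] turn [-0.     0.007  0.005]
at [438.4 -52.7 211.9] jaw yaw 10.62 shift cm [ 0.73  7.1  10.29] turn [-0.897  0.005  0.007]
```

View pics/w15.png

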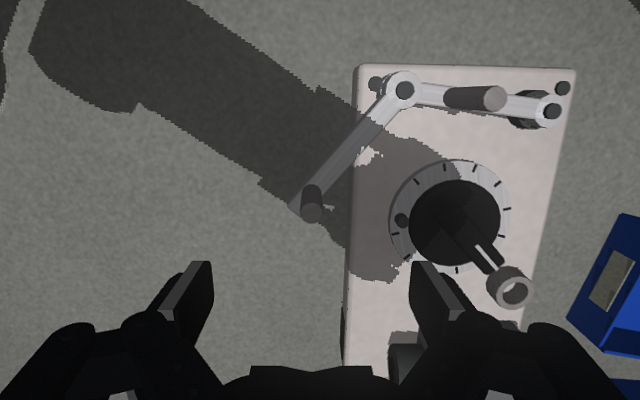

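```bash
python3 - <<'E'
from h import *
import pickle
c=pickle.load(open('w15.pkl','rb'))
g=lambda p:np.degrees(np.arctan2(p[1],p[0]))%360
lp=onz(c,(549,110.5),85)[:2];fp=onz(c,(402,90),103)[:2];lk=onz(c,(495,98),148)[:2]
print(lp,fp,np.hypot(*(fp-lp)),g(fp-lp),'linkpin',lk,np.hypot(*(lk-lp)),g(lk-lp))
E
python3 -m pendant '[[-0.18,0,0,0,1.4,2.05,1],[-0.36,0,0,0,2.8,4.1,1],[-0.54,0,0,0,4.2,6.15,1],[-0.72,0,0,0,5.6,8.2,1],[-0.9,0,0,0.6,7.05,10.3,1]]'; python3 -c "
from h import *
goto([526.5,36,115],62)
c=vision.calibration('wrist');print(proj(c,[526.5,36,148]))";python3 look.py w16
```

```text
[604.24147768  46.49809785] [483.90652303  37.55752652] 120.66662805538355 184.24911901099358 linkpin [526.63943427  41.13606201] 77.78707199409138 183.9526599847339
time_s: 28.4
eef_pos: [525.5, 36.8, 199.2]
ee_rot: [0.605, -0.367, 0.604, 0.367]
force: [-0.2, 0.6, 0.4]
grip_width: 0.999
at [525.5  36.8 199.2] jaw yaw 62.51 shift cm [ 8.42 -0.12 -0.02] turn [0.009 0.    0.   ]
[310.26052459 225.98793995]
crop origin 155 208
at [526.4  38.4 198. ] jaw yaw 62.98 shift cm [11.59 -8.21 -7.04] turn [ 0.     0.001 -0.001]
```

View pics/w16.png

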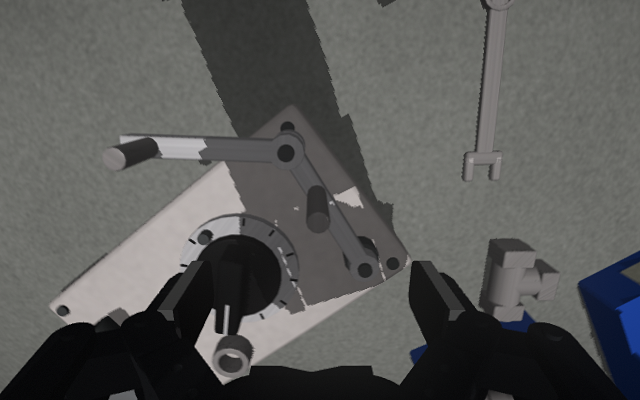

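```bash
python3 -m pendant '[[0,0,0,4.2,0,0,1],[0,0,0,8.3,0,0,1],[0,0,0,8.3,0,0,0],[0,0,0,8.3,0,0,0],[0,0,0,8.3,0,0,0]]' 50 && python3 -m pendant '[[0,0,0,0,0,0,0],[0,0,0,0,0,0,0],[0,0,0,0,0,0,0],[0,0,0,0,0,0,0],[0,0,0,0,0,0,0]]' 50
python3 arc.py 604 45.8 78 3 5 194
```

```text
time_s: 29.08
eef_pos: [525.6, 36.0, 118.0]
ee_rot: [0.606, -0.366, 0.605, 0.364]
force: [-0.7, -1.1, 0.5]
grip_width: 0.376
time_s: 29.7
eef_pos: [526.3, 36.2, 117.9]
ee_rot: [0.607, -0.366, 0.604, 0.364]
force: [4.4, 1.3, 4.9]
grip_width: 0.16
pin angle -172.96 r 78.2 [526.3  36.2 117.9]
F [4.4 1.3 4.9] grip 0.16 jaw 62.2
190.0 [ 0.   -0.26 -0.31]
193.0 [ 0.   -0.52 -0.63]
194.0 [ 0.   -0.61 -0.73]
194.0 [ 0.   -0.61 -0.73]
194.0 [ 0.   -0.61 -0.73]
```

```bash
python3 -m pendant '[[0,0,0,0,-0.25,-0.3,0],[0,0,0,0,-0.4,-0.5,0],[0,0,0,0,-0.5,-0.65,0],[0,0,0,0,-0.5,-0.65,0],[0,0,0,0,-0.5,-0.65,0]]' && python3 arc.py 604 45.8 78 3 1 194; python3 -m pendant '[[0,0,0,0,0,0,1],[0,0,0,0,0,0,1],[0,0,0,0,0,0,1],[0,0,0,-4,0,0,1],[0,0,0,-9,0,0,1]]'; python3 -m pendant '[[0.18,0,0,0,0,0,1],[0.36,0,0,0,0,0,1],[0.54,0,0,0,0,0,1],[0.72,0,0,0,0,0,1],[0.9,0,0,0,0,0,1]]';  python3 look.py w17
```

```text
time_s: 30.32
eef_pos: [526.9, 32.5, 117.9]
ee_rot: [0.608, -0.364, 0.603, 0.367]
force: [1.8, 27.5, 8.1]
grip_width: 0.157
pin angle -170.2 r 78.3 [526.9  32.5 117.9]
F [ 1.8 27.5  8.1] grip 0.157 jaw 62.2
192.8 [-0.   -0.28 -0.3 ]
time_s: 30.95
eef_pos: [525.6, 27.8, 206.8]
ee_rot: [0.605, -0.364, 0.606, 0.365]
force: [0.6, -0.4, 0.5]
grip_width: 1.0
time_s: 31.58
eef_pos: [526.1, 27.8, 206.3]
ee_rot: [0.704, -0.063, 0.704, 0.063]
force: [0.1, 0.1, -0.7]
grip_width: 0.997
crop origin 257 216
at [526.1  27.8 206.3] jaw yaw 9.82 shift cm [12.43 -9.5   2.56] turn [ 0. -0.  0.]
```

View pics/w17.png

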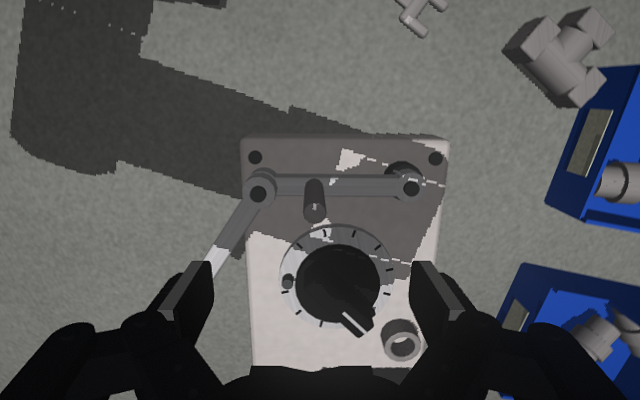

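```bash
python3 - <<'E'
from h import *
import pickle
c=pickle.load(open('w17.pkl','rb'))
g=lambda p:np.degrees(np.arctan2(p[1],p[0]))%360
lp=onz(c,(410.5,188),85)[:2];fp=onz(c,(258,191),103)[:2]
print(lp,fp,np.hypot(*(fp-lp)),g(fp-lp))
goto([449,-66,205],10)
E
```

```text
[604.87700068  45.86747647] [486.05656343  26.99406164] 120.3100249204298 189.02545008543984
at [526.1  27.8 206.3] jaw yaw 9.82 shift cm [ 0.13 -7.93 -9.2 ] turn [-0.003 -0.     0.   ]
```

```bash
python3 -m pendant '[[0,0,0,0,-2.6,-3.1,1],[0,0,0,0,-5.3,-6.2,1],[0,0,0,0,-7.93,-9.2,1],[0,0,0,0,-7.93,-9.2,1],[0,0,0,0,-7.93,-9.2,1]]'; python3 look.py w18
```

```text
time_s: 32.25
eef_pos: [450.6, -66.7, 206.4]
ee_rot: [0.704, -0.066, 0.704, 0.066]
force: [0.2, -0.2, 0.0]
grip_width: 1.001
crop origin 364 136
at [450.7 -66.4 206.3] jaw yaw 10.69 shift cm [12.43 -1.69 11.57] turn [ 0.  0. -0.]
```

View pics/w18.png

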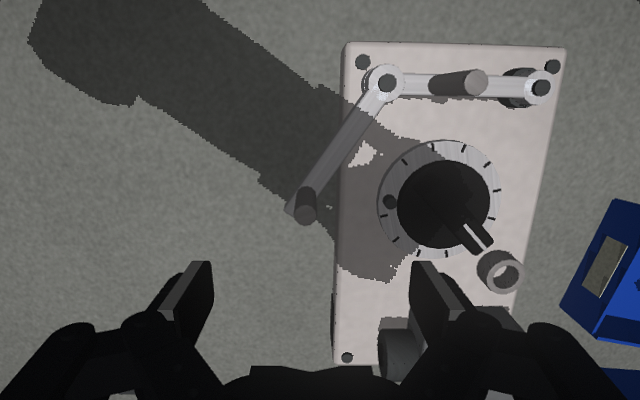

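```bash
python3 - <<'E'
from h import *
import pickle
c=pickle.load(open('w18.pkl','rb'))
a=cv2.imread('pics/w18.png');b=np.clip((a/255.)**.55*255,0,255).astype(np.uint8)
cv2.imwrite('pics/w18z.png',cv2.resize(b[40:240,270:570],None,fx=2.6,fy=2.6,interpolation=cv2.INTER_CUBIC))
E
```

```text
(no output)
```

View pics/w18z.png

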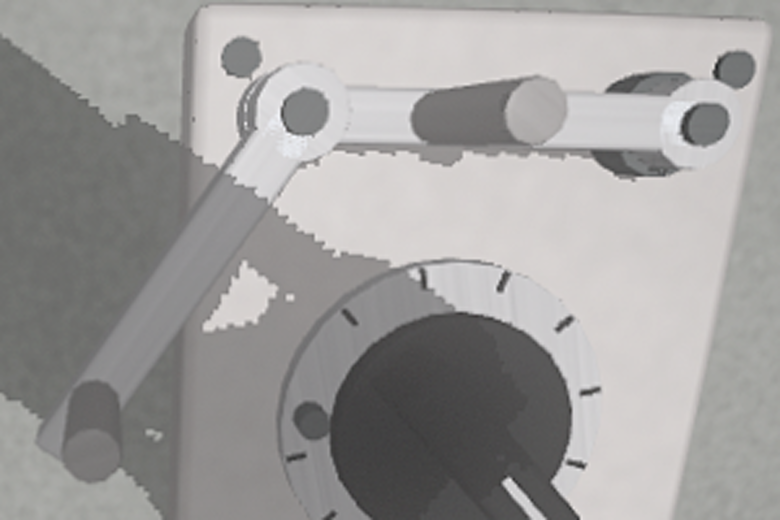

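```bash
python3 - <<'E'
from h import *
import pickle
c=pickle.load(open('w18.pkl','rb'));f=lambda x,y:(270+x/2.6-.3,40+y/2.6-.3)
g=lambda p:np.degrees(np.arctan2(p[1],p[0]))%360
lp=onz(c,f(702,123),85)[:2];fp=onz(c,f(300,112),103)[:2];lk=onz(c,f(537,110),148)[:2];pn=onz(c,f(92,455),148)[:2]
print(lp,fp,np.hypot(*(fp-lp)),g(fp-lp),'linkpin',lk,np.hypot(*(lk-lp)),g(lk-lp),'leafpin',pn,np.hypot(*(pn-fp)),g(pn-fp))
goto([*pn,115],10.7)
E
```

```text
[605.17557102  46.83859544] [485.5718421   25.27879453] 121.53138272351849 190.2184176443838 linkpin [527.46431229  32.75418662] 78.97727714677389 190.27279038482104 leafpin [446.56585109 -63.71406362] 97.16581774250199 246.33193334401807
at [450.7 -66.4 206.3] jaw yaw 10.69 shift cm [ 9.13  0.34 -0.36] turn [-0.  0. -0.]
```

```bash
python3 -m pendant '[[0,0,0,4.5,0.34,-0.36,1],[0,0,0,9.1,0.34,-0.36,1],[0,0,0,9.1,0.34,-0.36,0],[0,0,0,9.1,0.34,-0.36,0],[0,0,0,9.1,0.34,-0.36,0]]' 50 && python3 -m pendant '[[0,0,0,0,0,0,0],[0,0,0,0,0,0,0],[0,0,0,0,0,0,0],[0,0,0,0,0,0,0],[0,0,0,0,0,0,0]]' 50
python3 arc.py 485.5 24.8 98.7 6 7 284
```

```text
time_s: 32.92
eef_pos: [447.1, -64.3, 116.9]
ee_rot: [0.705, -0.066, 0.703, 0.065]
force: [0.4, -0.5, 0.4]
grip_width: 0.373
time_s: 33.55
eef_pos: [446.6, -64.4, 116.4]
ee_rot: [0.705, -0.066, 0.704, 0.065]
force: [-0.2, -0.9, 7.3]
grip_width: 0.159
pin angle -113.55 r 97.3 [446.6 -64.4 116.4]
F [-0.2 -0.9  7.3] grip 0.159 jaw 10.6
252.4 [ 0.   -0.65  0.8 ]
258.4 [ 0.   -1.09  1.74]
264.4 [ 0.01 -1.43  2.72]
270.4 [ 0.01 -1.67  3.72]
276.4 [ 0.01 -1.79  4.75]
282.4 [ 0.01 -1.82  5.78]
284.0 [ 0.01 -1.8   6.05]
```

```bash
python3 -m pendant '[[0,0,0,0,-0.6,0.8,0],[0,0,0,0,-1.09,1.74,0],[0,0,0,0,-1.43,2.72,0],[0,0,0,0,-1.67,3.72,0],[0,0,0,0,-1.79,4.75,0]]' && python3 arc.py 485.5 24.8 98.7 2 5 284
```

```text
time_s: 34.17
eef_pos: [496.3, -73.8, 116.3]
ee_rot: [0.704, -0.066, 0.704, 0.065]
force: [-4.7, -4.5, 6.5]
grip_width: 0.16
pin angle -83.73 r 99.2 [496.3 -73.8 116.3]
F [-4.7 -4.5  6.5] grip 0.16 jaw 10.7
278.3 [-0.    0.03  0.35]
280.3 [-0.    0.02  0.69]
282.3 [-0.    0.03  1.04]
284.0 [-0.    0.04  1.33]
284.0 [-0.    0.04  1.33]
```

```bash
python3 -m pendant '[[0,0,0,0,-0.05,0.3,0],[0,0,0,0,-0.08,0.55,0],[0,0,0,0,-0.1,0.75,0],[0,0,0,0,-0.12,0.9,0],[0,0,0,0,-0.12,0.9,0]]' && python3 arc.py 485.5 24.8 98.7 2 2 286
```

```text
time_s: 34.8
eef_pos: [504.0, -74.8, 116.4]
ee_rot: [0.703, -0.067, 0.705, 0.064]
force: [-13.4, -14.8, 10.3]
grip_width: 0.158
pin angle -79.49 r 101.3 [504.  -74.8 116.4]
F [-13.4 -14.8  10.3] grip 0.158 jaw 10.7
282.5 [-0.    0.27  0.35]
284.5 [-0.    0.29  0.69]
```

```bash
python3 -m pendant '[[0,0,0,0,-0.2,0,0],[0,0,0,0,-0.3,0.1,0],[0,0,0,0,-0.3,0.2,0],[0,0,0,0,-0.3,0.2,0],[0,0,0,0,-0.3,0.2,0]]' && python3 arc.py 485.5 24.8 98.7 2 2 286;python3 look.py w19
```

```text
time_s: 35.42
eef_pos: [504.6, -75.4, 116.1]
ee_rot: [0.701, -0.066, 0.707, 0.066]
force: [-23.1, -3.6, 18.5]
grip_width: 0.159
pin angle -79.24 r 102.0 [504.6 -75.4 116.1]
F [-23.1  -3.6  18.5] grip 0.159 jaw 10.7
282.8 [-0.    0.34  0.34]
284.8 [-0.01  0.36  0.69]
crop origin 340 155
at [504.5 -75.4 116.1] jaw yaw 10.68 shift cm [3.36 0.2  6.47] turn [-0.    -0.008 -0.001]
```

View pics/w19.png

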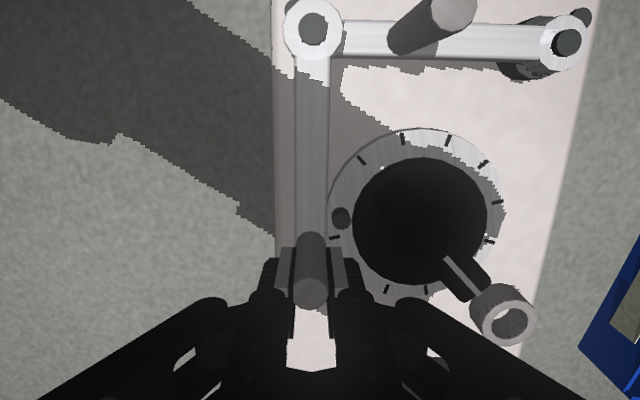

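```bash
python3 - <<'E'
from h import *
import pickle
c=pickle.load(open('w19.pkl','rb'))
g=lambda p:np.degrees(np.arctan2(p[1],p[0]))%360
lp=onz(c,(562.5,43),85)[:2];fp=onz(c,(312.5,28),103)[:2];pn=onz(c,(310.5,292),148)[:2];lk=onz(c,(454,9),148)[:2]
print(lp,fp,np.hypot(*(fp-lp)),g(fp-lp),'linkpin',lk,g(lk-lp),'leafpin',pn,np.hypot(*(pn-fp)),g(pn-fp))
E
python3 -m pendant '[[0,0,0,0,0,0,1],[0,0,0,0,0,0,1],[0,0,0,0,0,0,1],[0,0,0,-4.5,0,0,1],[0,0,0,-10,0,0,1]]'
python3 -m pendant '[[0,0,0,0,0,-1.5,1],[0,0,0,0,0,-3,1],[0,0,0,0,0,-3,1],[0,0,0,0,0,-3,1],[0,0,0,0,0,-3,1]]'; python3 look.py w20
python3 -c "
import cv2,numpy as np
a=cv2.imread('pics/w20.png');b=np.clip((a/255.)**.55*255,0,255).astype(np.uint8)
cv2.imwrite('pics/w20z.png',cv2.resize(b[20:300,270:590],None,fx=2.1,fy=2.1,interpolation=cv2.INTER_CUBIC))"
```

```text
[604.2500653  46.33693  ] [486.08971587  25.87764143] 119.91851677611821 189.82328298222683 linkpin [527.61874714  31.48265724] 190.97020847558093 leafpin [503.71874631 -69.95095453] 97.43665900955308 280.42382417115675
time_s: 36.1
eef_pos: [507.3, -74.8, 215.9]
ee_rot: [0.703, -0.065, 0.705, 0.066]
force: [0.5, -0.6, 0.5]
grip_width: 0.994
time_s: 36.72
eef_pos: [478.6, -80.5, 215.1]
ee_rot: [0.704, -0.065, 0.704, 0.065]
force: [0.5, -0.2, 1.1]
grip_width: 1.004
crop origin 334 113
at [478.5 -80.5 215.1] jaw yaw 10.61 shift cm [13.31  0.22  9.1 ] turn [-0. -0. -0.]
```

View pics/w20z.png

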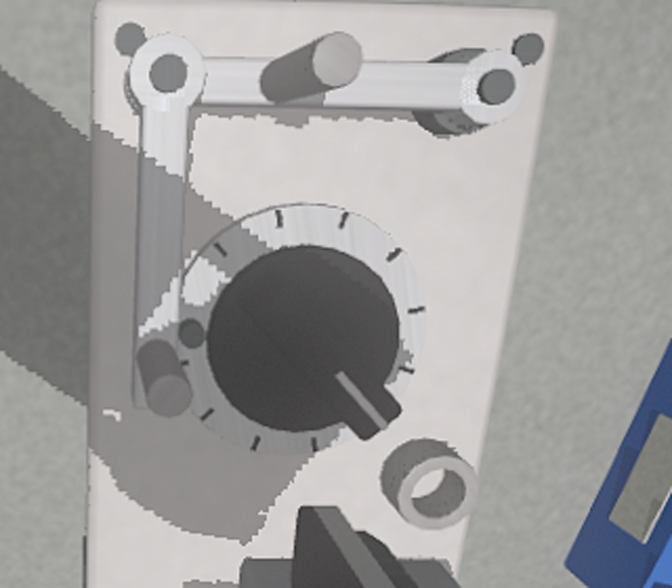

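```bash
python3 - <<'E'
from h import *
import pickle
c=pickle.load(open('w20.pkl','rb'));f=lambda x,y:(270+x/2.1-.25,20+y/2.1-.25)
g=lambda p:np.degrees(np.arctan2(p[1],p[0]))%360
lp=onz(c,f(491,88),85)[:2];fp=onz(c,f(167,74),103)[:2];lk=onz(c,f(338,60),148)[:2];pn=onz(c,f(166,394),148)[:2]
print(lp,fp,np.hypot(*(fp-lp)),g(fp-lp),'linkpin',lk,np.hypot(*(lk-lp)),g(lk-lp),'leafpin',pn,np.hypot(*(pn-fp)),g(pn-fp))
D=np.array([567.8,-61.7])
for n,p in(('line in',(341,376)),('line out',(383,430))):
  q=onz(c,f(*p),106)[:2]-D;print(n,np.hypot(*q),g(q))
b=[onz(c,f(*p),50)[:2] for p in((130,39),(528,49))];print('bolt yaw',g(b[1]-b[0]))
print(sense()['time_s'])
cap('top','top9');cap('scene','scene9')
E
```

```text
[604.1719472   45.95376256] [486.24770066  25.31865149] 119.71606296252335 189.92547609285808 linkpin [527.61201533  32.4356655 ] 77.74420953193099 190.01343816275332 leafpin [502.07784066 -70.38934295] 97.0083168226505 279.39171653759144
line in 5.142250101380967 326.8437687432563
line out 33.54907894577607 322.19199204709605
bolt yaw 10.072402890236804
36.775
```

View pics/scene9.png

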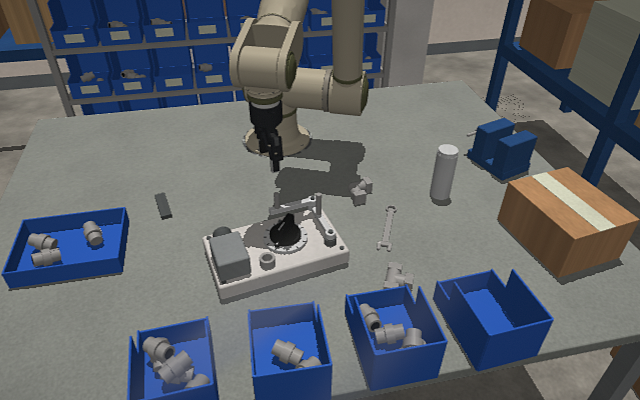

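View pics/top9.png

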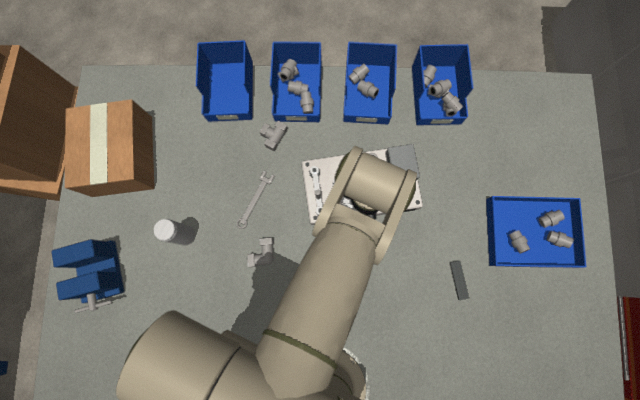

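Both joints look home, with about 0.5° of noise. To rule out any rebound when the grip opened, I'll nudge the leaf pin toward home once more with shut fingers, touching from outside only.

```bash
python3 -m pendant '[[0,0,0,0,0.98,-1.2,0],[0,0,0,0,0.98,-1.2,0],[0,0,0,0,0.98,-1.2,0],[0,0,0,0,0.98,-1.2,0],[0,0,0,0,0.98,-1.2,0]]' && python3 -m pendant '[[0,0,0,5,0,0,0],[0,0,0,9.9,0,0,0],[0,0,0,9.9,0,0,0],[0,0,0,9.9,0,0.3,0],[0,0,0,9.9,0,0.5,0]]' && python3 look.py w21; python3 arc.py 486 24.8 98 2 1 286
```

```text
time_s: 37.5
eef_pos: [464.8, -73.3, 215.2]
ee_rot: [0.704, -0.065, 0.704, 0.065]
force: [-0.5, 0.9, -0.5]
grip_width: -0.0
time_s: 38.12
eef_pos: [470.7, -72.6, 118.2]
ee_rot: [0.705, -0.066, 0.703, 0.065]
force: [0.4, -0.4, 0.2]
grip_width: 0.003
crop origin 389 167
at [470.7 -72.5 117.9] jaw yaw 10.6 shift cm [ 3.62 -0.7   9.7 ] turn [-0.     0.003  0.002]
pin angle -98.92 r 98.5 [470.7 -72.5 117.9]
F [-1.3  0.3 -1.1] grip -0.004 jaw 10.6
263.1 [ 0.   -0.06  0.34]
```

View pics/w21.png

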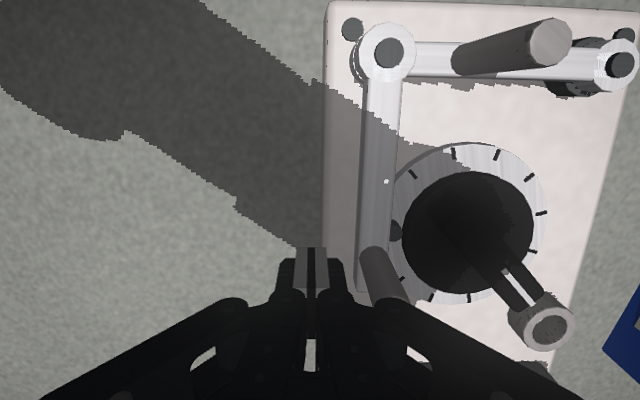

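```bash
python3 -m pendant '[[0,0,0,0,-0.1,0.5,0],[0,0,0,0,-0.1,0.8,0],[0,0,0,0,-0.1,1.0,0],[0,0,0,0,-0.1,1.0,0],[0,0,0,0,-0.1,1.0,0]]'
```

```text
time_s: 38.8
eef_pos: [479.4, -71.3, 116.2]
ee_rot: [0.704, -0.065, 0.704, 0.065]
force: [0.3, 0.1, -0.6]
grip_width: 0.003
```

```bash
python3 -m pendant '[[0,0,0,0,-0.1,0.2,0],[0,0,0,0,-0.1,0.4,0],[0,0,0,0,-0.1,0.5,0],[0,0,0,0,-0.1,0.5,0],[0,0,0,0,-0.1,0.5,0]]'
```

```text
time_s: 39.42
eef_pos: [482.3, -71.8, 116.1]
ee_rot: [0.702, -0.065, 0.706, 0.066]
force: [-15.9, -3.5, 8.6]
grip_width: 0.0
```

```bash
python3 -m pendant '[[0,0,0,0,-0.05,0.1,0],[0,0,0,0,-0.05,0.15,0],[0,0,0,0,-0.05,0.15,0],[0,0,0,0,-0.05,0.15,0],[0,0,0,0,-0.05,0.15,0]]' && python3 -m pendant '[[0,0,0,0,0,-1,0],[0,0,0,0,0,-2,0],[0,0,0,-5,0,-2.5,0],[0,0,0,-11,0,-2.5,0],[0,0,0,-11,0,-2.5,0]]' && python3 look.py w22
python3 -c "
import cv2,numpy as np
a=cv2.imread('pics/w22.png');b=np.clip((a/255.)**.55*255,0,255).astype(np.uint8)
cv2.imwrite('pics/w22z.png',cv2.resize(b[0:280,290:610],None,fx=2.1,fy=2.1,interpolation=cv2.INTER_CUBIC))"
```

```text
time_s: 40.05
eef_pos: [482.6, -71.8, 116.1]
ee_rot: [0.701, -0.065, 0.708, 0.066]
force: [-25.2, -5.0, 14.6]
grip_width: 0.0
time_s: 40.67
eef_pos: [463.1, -76.9, 230.3]
ee_rot: [0.707, -0.067, 0.701, 0.064]
force: [0.9, 0.4, -1.9]
grip_width: 0.001
crop origin 343 114
at [462.1 -76.5 227.7] jaw yaw 10.6 shift cm [14.6  -0.43 10.59] turn [-0.     0.003  0.002]
```

View pics/w22z.png

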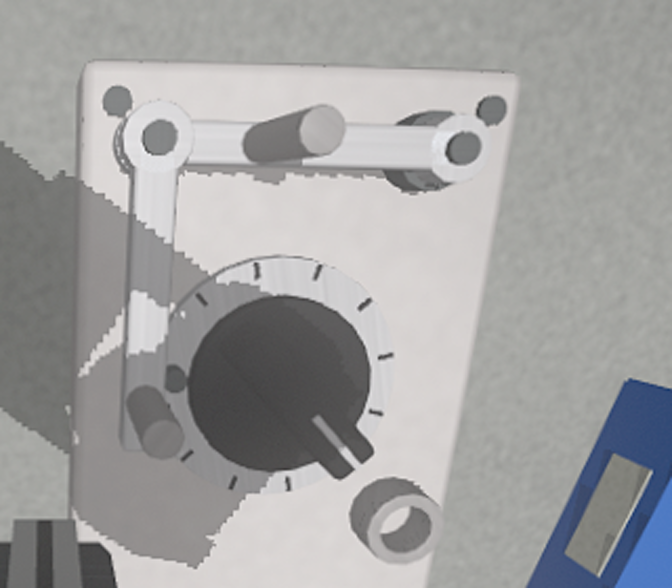

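```bash
python3 -c "
from h import *
s=sense();print(s['time_s'],np.round(s['force'],1),np.abs(s['dq']).max())
print(job.finish_job())"
```

```text
40.725 [ 0.1  0.1 -1.1] 0.056689680311177305
the job is handed in; nothing more can be done
None
```

I turned the dial clockwise to its stop, backed it off four clicks, closed the guard and handed the job in at 40.7 s. The one hitch was that the link slipped off home during my first leaf fold, so I had to redo that part of the guard.

- **Dial:** At the stop the nose read 204.1°, and the first tick read 204.1° as well. I backed it off 120°, and it rests on the fourth tick. Because it had started about 136° from the stop, midway between two ticks and not in a click as described, I nudged it 8° and let go. It came back to the fourth tick, and the last picture still shows it there.
- **Guard link:** I swung it home and felt the stop at about 22 N. During the first leaf fold my radial error pulled it a few degrees back out, with the leaf already folded. I unfolded the leaf partway, pushed the link home again to the same stop position (27 N), and then folded the leaf.
- **Guard leaf:** It was pressed to its stop at about 23 N, then nudged once more with shut fingers. The stop was firm, giving 0.3 mm for 9 N more.
- **Last angle checks (before the final nudge):** The link read 189.9–190.0° against 190.1–190.2° expected. The leaf read 89.4° to the link after release and 90.6° while pressed. I put that difference down to image noise.
- **Loose parts:** In the last pictures they appeared where they started, judged by eye. The robot was clear of everything at hand-in.

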